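Press two brass bushes home in a hook rail

ROBOT

A 7-joint arm with a two-finger parallel gripper is mounted at the origin on a cart in front of the work surface, level with it; the furniture and walls round the work are solid. World frame = base frame: x ahead of the robot, y to its left, z up, the work surface at z = 0. Lengths are in mm, angles in rad, forces in N, time in s.
With the tool pointing down it reaches from about 425 to 875 mm from the base axis. Payload 8.4 kg.
Tool frame: the origin (TCP) lies midway between the tips of the shut fingers; the grasp point (between the pads) lies robot.hold_point_z behind it (robot.hold_point_z is the distance from the TCP to the grasp point, in mm); z points along the fingers, y is the line along which they close (so a half turn about z gives the same grasp; the last joint's range is limited). The gripper opens to 85 mm and grips with 20 to 120 N. Pads are 22 mm wide; open, the fingers measure 114 mm over their backs; the gripper's body (76 mm by 85 mm) begins 54 mm behind the grasp point. The pads swing forward as they close: fully open they stand 13 mm farther back than shut.
Start: joints at [-1.277, 0.333, 0.04, 1.465, -0.013, 1.343, -0.059], TCP at [248.804, 600.467, 231.308] pointing down, gripper open.
Joint ranges: [-2.58, 2.58], [-0.38, 2.09], [-1.3, 1.39], [0.25, 2.4], [-1.5, 4.64], [0.08, 2.09], [-2.65, 2.65]. Speed limits (rad/s): [2.22, 2.22, 2.79, 2.79, 3.14, 3.14, 3.14].

INTERFACE

Orientations are given as a unit quaternion [w, x, y, z].
In Python, from workcell import robot gives the robot as it stands.
- The arm moves only by the tool drive_effector, called after "Emit:" by a JSON object that holds its "api" and its "payload", one argument or row to a line. Schema: {"type":"object","properties":{"motion":{"type":"array","items":{"type":"array","items":{"type":"number"},"minItems":7,"maxItems":7},"minItems":1,"maxItems":8},"squeeze":{"type":"number"},"only":{"type":"string"},"quiet":{"type":"boolean"},"lines":{"type":"string"}},"required":["motion"],"additionalProperties":false}. motion is a list of rows, 1 to 8 of them, each of 7 numbers: dx, dy, dz in mm, then a rotation vector rx, ry, rz in rad, then the opening from 0.0 (shut) to 1.0 (fully open); each row shifts and turns the commanded pose from where the row before left it, along the tool's axes as they then stand; what a row does not reach is not made up. A row lasts 1/12 s, in which the tool goes at most 41.7 mm and 0.125 rad, less where a joint would pass 70% of its speed; a pose out of reach is approached as far as the arm can. The fingers move at their own pace and stop on an object; squeeze is the grip in N (left out, the last holds). Time passes only in rows, so rows that do not move let the fingers close. The tool returns the time, the measured TCP pose, the force, the opening and the grip force at its end. only (a regular expression) keeps the lines of the reply that match it, lines (a string "A,B") keeps lines A to B, and quiet returns only ok. Input that does not fit is refused with a message, and nothing moves.
- robot.get_state(): the state, without advancing time (a new reading comes with each control period).
- robot.read_camera(name): name is "side" or "top" or "wrist"; returns the picture (480x640x3 uint8, red, green, blue); there is no depth.
- robot.camera_params(name): a dict with "fx", "fy", "cx", "cy" (pixels), "position" and "rotation" of the camera in the world. Camera axes: x right, y down, z forward; pixel columns grow to the right and rows downward; lengths in mm; the calibration is good to about 2 mm. The wrist camera is an equidistant fisheye: a pixel r from the principal point sees the ray r / f radians off the axis. A picture is of the moment at which its call begins: read the wrist's pose just before it. camera_params takes no time and is no camera call; for the wrist camera it gives the pose at the moment of the call.
- robot.job_done(): hands the job in; it is judged then, once.
The state is a dict: "time": time; "q": joint angles; "qd": joint speeds; "effort": joint torques, N m; "tool_pos": TCP position; "orientation": TCP orientation; "contact_force": force on the tool from outside, world axes, zero at the start; "moment": the same for the moment, N m; "opening": opening from 0.0 (shut) to 1.0 (fully open); "grasp_force": force on a finger pad.
Only numpy, scipy, OpenCV 4.12 (cv2) and the standard library are available. Lean on these libraries where they do the work, as an engineer would, in place of code of your own. Each camera call takes 0.05 s, during which the arm holds its last target. There are 200 camera calls.

TASK

The two brass bushes in the wooden hook rail still stand proud. Slide the rail on the bed of the bench press until one bush is centred under the ram's point, push the lever down until the press has driven that bush fully home, and keep it pressed there firmly for about half a second, without leaning harder on the lever than that; then do the same for the other bush, in either order. Never bring the ram down on bare wood, leave the rail lying flat on the bed with the ram back up, and do not disturb the jar, the small white box or the tape measure.

Things in the scene. Friction and masses are not known exactly. Their poses are not given: they have to be found in the camera images.
- press: Blue rack-and-pinion bench press fixed to the worktop, 210 x 205 x 260 mm, throat open to the right. Origin on the worktop straight under the ram's point; x runs along the fence away from the robot, y to the column (which begins at y = 0.060), z up. Steel bed: top at z = 0.045, from x = -0.110 to 0.090 and y = -0.060 to 0.040.
- fence (a point): Dark steel fence on the bed, middle of the foot of its working face, at press (0.015, 0.025, 0.045); axes as the press. The face looks to -y, from press x = -0.038 to 0.068, 14 mm high. The rail's long left side against it puts the bushes in line with the point (press y = 0).
- head (a point): Centre of the underside of the press's head, which hangs over the bed: press x = -0.030 to 0.037, y = -0.038 to 0.088, from 124 to 219 mm above the worktop. The gripper's body must stay clear of it, so hold the rail near its near end.
- ram: Steel ram, slides straight down in the head. Clamped in it is a round tool with a shoulder 20 mm across (92 mm above the worktop when up, give or take 2 mm: its stick-out differs from setting to setting) and a conical point 4 mm long below it, 8.4 mm wide at the shoulder, 4 mm at its end. Origin 92 mm up on the ram's axis. The lever drives it 22 mm per radian; a spring lifts both.
- ram_tip (a point): End of the tool's conical point; about 88 mm above the worktop when the ram is up. The point goes into the bore of a bush (13 mm wide) when centred within about 2 mm, and the shoulder then pushes the bush's flange.
- lever (a joint): Lever angle, 0 at rest (up, sprung), grows to 1.27 as its outer end is pushed down. With the point properly in a bush and the bush home it reads 0.84 to 1.0, by the tool's stick-out (so feel for the stop); some 0.18 less if the point stands on the bush's flange instead of in the bore.
- lever_grip (a point): Middle of the black sleeve (21 mm thick, 48 mm long) by the lever's outer end, 142 mm from its axis. The axis lies along press x at y = 0.022, z = 0.170; the lever moves in the plane x = 0.045, points to -y and 0.44 rad up at rest, 0.47 rad below level with a bush home. Push it down from above: 3 N free, 10 N driving a bush, then it stops hard. Hold it home with 15 to 22 N; over 28 N is too much.
- rail: Loose light-wood rail 200 x 50 x 22 mm, 0.3 kg, lying on the bed, long side along its x, near the fence. Origin at the centre of its underside, z up. Its near end (x = -0.100) points to the robot and is free to grip across the 50 mm.
- bush_near_top (a point): Centre of the top of the brass bush nearer to the robot, at x = 0.025, y = 0 in the rail. Flange 24 mm across and 5 mm thick, bore 13 mm. Its top is up to 13 mm over the wood when proud and 5 mm when home.
- bush_far_top (a point): Centre of the top of the other, same brass bush, at x = 0.075, y = 0 in the rail.
- bush_near (a joint): How far the near bush has been pushed in, m: 0 to 0.003 at the start, 0.008 fully home (flange on the wood). Tight press fit: 40 N, by the lever only.
- bush_far (a joint): The same for the far bush.
- hook_jar: Jar with a yellow cap standing by the press, 42 mm wide, 96 mm high; origin at the centre of its foot. Leave it alone.
- screw_box: Small white cardboard box 50 x 75 x 40 mm; origin at the centre of its foot. Leave it alone.
- tape_measure: Red tape measure 66 x 94 x 35 mm lying on its side; origin under its centre. Leave it alone.

How it is judged (in metres and radians):
On the way, in this order (a step that is already met when the one before it is completed fails the run):
1. one bush is driven home with the ram's point in its bore, and the ram holds it down with over 60 N for a moment (((value of joint bush_near above 0.0072 m and horizontal distance between ram_tip and bush_near_top below 0.0035 m and z of ram_tip in the frame of press below 0.0695 m and contact force between ram and rail above 60 N) or (value of joint bush_far above 0.0072 m and horizontal distance between ram_tip and bush_far_top below 0.0035 m and z of ram_tip in the frame of press below 0.0695 m and contact force between ram and rail above 60 N))), for 0.2 s.
2. the other bush is driven home and held down the same way (value of joint each of bush_near, bush_far above 0.0072 m and z of ram_tip in the frame of press below 0.0695 m and (horizontal distance between ram_tip and bush_near_top below 0.0035 m or horizontal distance between ram_tip and bush_far_top below 0.0035 m) and contact force between ram and rail above 60 N), for 0.2 s.
At the end, for the whole second after the job is handed in: Both bushes pushed in at least 7.2 of 8 mm, each driven and then held by the ram (60 to 170 N, 0.2 s) with its point in the bore; the lever back within 0.1 rad of rest; the rail at rest, flat on the bed (within 0.05 rad) (value of joint each of bush_near, bush_far above 0.0072 m and value of joint lever below 0.1 rad and angle between rail's own z axis and vertical below 0.05 rad and z of rail in the frame of press between 0.042 and 0.049 m and linear speed of rail below 0.01 m/s); the robot touches nothing.
It fails at once if the ram pressed on bare wood (contact force between ram and rail above 8 N and horizontal distance between ram_tip and bush_near_top above 0.014 m and horizontal distance between ram_tip and bush_far_top above 0.014 m).
It fails at once if the ram forced down with over 170 N (leaning on the lever) (contact force between ram and rail above 170 N).
It fails at once if jar, box or tape measure moved more than 20 mm (distance of any of hook_jar, screw_box, tape_measure from where it was at the start of the episode above 0.02 m).
It also fails if it takes over 72 s, if anything falls off the work surface, if the arm or the gripper's body presses on something with over 40 N, if the wrist force passes 120 N, or if a joint passes its speed limit or range.

## Working session

There is one attempt and no reset: what is moved stays moved. The work goes in short steps, Python scripts to look and compute and a tool call to move; the robot and the scene stay as the last step left them, time stands still between calls to the robot, and variables do not carry over. Pictures are saved under pics/ and viewed, at most 10 in all, crops included, and the job is handed in when it is done.

```bash
ls; mkdir -p pics; python3 - <<'E'
from workcell import robot
import cv2
s=robot.get_state();print(s['time'],s['tool_pos'],s['orientation'],s['contact_force'],s['opening'],robot.hold_point_z)
for n in('top','side'):
    cv2.imwrite(f'pics/{n}0.png',robot.read_camera(n)[:,:,::-1]);p=robot.camera_params(n);print(n,p)
E
```

```text
pics
workcell.py
0.0 [248.63923803 600.05624274 230.40136173] [-1.26038253e-04  1.95157178e-01  9.80771629e-01 -8.19072558e-04] [ 0.03013384 -0.0952241   0.40485663] 0.9991305081682801 18.700000000000003
top {'fx': 546.8095223730152, 'fy': 546.8095223730152, 'cx': 324.08352460603567, 'cy': 234.81409141744163, 'position': array([  18.13935764, -366.49601139,  903.93100787]), 'rotation': array([-0.2785758 ,  0.80052705, -0.50007782,  0.1774095 ])}
side {'fx': 456.7445019865126, 'fy': 456.7445019865126, 'cx': 323.8200727130053, 'cy': 244.1115903708109, 'position': array([ 849.32696229, -606.32045936,  745.74668847]), 'rotation': array([-0.35862276,  0.89464431,  0.24660729, -0.10092633])}
```

View pics/top0.png

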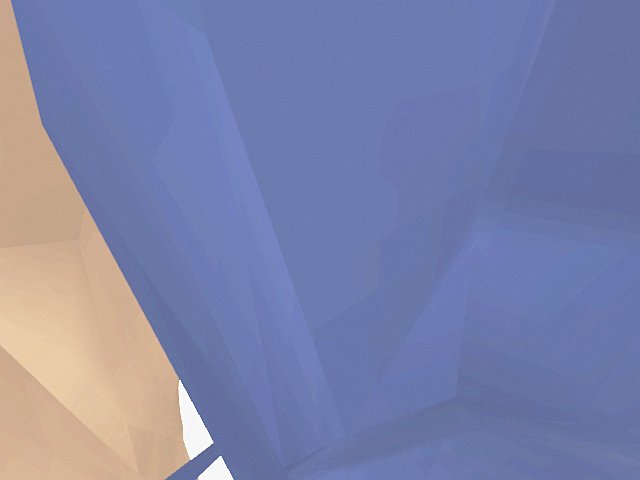

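View pics/side0.png

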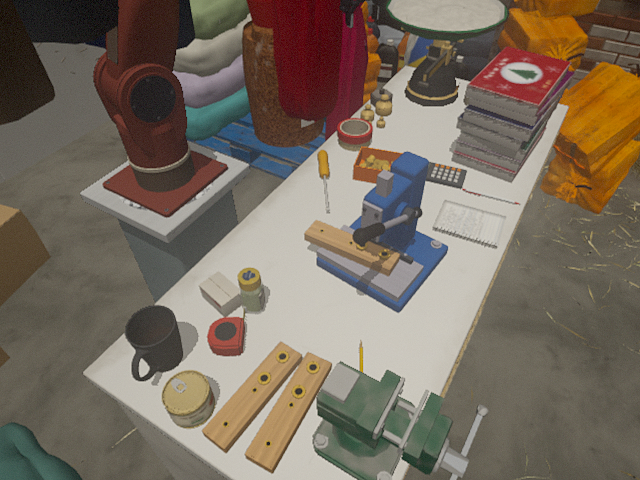

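The top camera is blocked by something blue. The side view shows the press around (385,225), the rail from (305,235) to (395,265), the jar at (250,290), the box at (220,292) and the tape at (228,335). I'll enlarge the press area.

```bash
cat > h.py <<'E'
from workcell import robot
import numpy as np, cv2
from scipy.spatial.transform import Rotation as R
def rot(q): return R.from_quat(np.r_[q[1:],q[0]])
def ray(p,uv,fish=False):
    a=(np.array(uv,float)-[p['cx'],p['cy']])/[p['fx'],p['fy']]
    if fish:
        r=np.linalg.norm(a)+1e-12; d=np.r_[a/r*np.sin(r),np.cos(r)]
    else: d=np.r_[a,1.]
    return np.array(p['position']),rot(p['rotation']).apply(d/np.linalg.norm(d))
def onz(p,uv,z,fish=False):
    o,d=ray(p,uv,fish); return o+d*(z-o[2])/d[2]
def proj(p,X,fish=False):
    c=rot(p['rotation']).inv().apply(np.array(X,float)-p['position'])
    if fish:
        n=np.linalg.norm(c[:2]); a=c[:2]/n*np.arctan2(n,c[2])
    else: a=c[:2]/c[2]
    return a*[p['fx'],p['fy']]+[p['cx'],p['cy']]
def st():
    s=robot.get_state(); print('t',round(s['time'],2),'tcp',np.round(s['tool_pos'],1),'z',np.round(rot(s['orientation']).apply([0,0,1]),3),'y',np.round(rot(s['orientation']).apply([0,1,0]),3),'F',np.round(s['contact_force'],1),'op',round(s['opening'],2)); return s
E
python3 - <<'E'
from h import *
st()
im=cv2.imread('pics/side0.png')
cv2.imwrite('pics/side0c.png',cv2.resize(im[140:320,290:460],None,fx=3.3,fy=3.3,interpolation=cv2.INTER_CUBIC))
p=robot.camera_params('side')
for n,uv,z in(('railnear',(305,235),67),('railfar',(395,268),67),('jar',(252,306),0),('box',(220,300),0),('tape',(226,340),35),('bedcornerR',(360,293),0),('base',(400,306),0),('base left',(446,243),0),('base right',(318,262),0)):print(n,np.round(onz(p,uv,z)))
p=robot.camera_params('wrist');print(p)
cv2.imwrite('pics/w0.png',robot.read_camera('wrist')[:,:,::-1])
E
```

```text
t 0.1 tcp [248.7 600.1 230.5] z [-0.    -0.001 -1.   ] y [ 0.383  0.924 -0.001] F [-0.8  0.1  0.1] op 1.0
railnear [466. -48.  67.]
railfar [667. -35.  67.]
jar [ 445. -216.    0.]
box [ 380. -237.    0.]
tape [ 469. -318.   35.]
bedcornerR [615. -76.   0.]
base [699. -64.   0.]
base left [716. 149.  -0.]
base right [497. -48.   0.]
{'fx': 371.64829954431775, 'fy': 371.64829954431775, 'cx': 325.82626565880565, 'cy': 241.27207025908376, 'position': array([182.25749262, 627.58876974, 372.91531308]), 'rotation': array([0.11924202, 0.82285467, 0.54986308, 0.07963746])}
```

View pics/side0c.png

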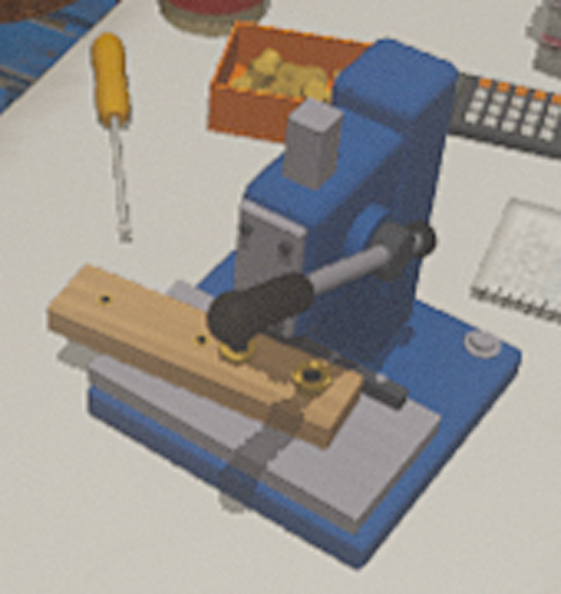

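View pics/w0.png

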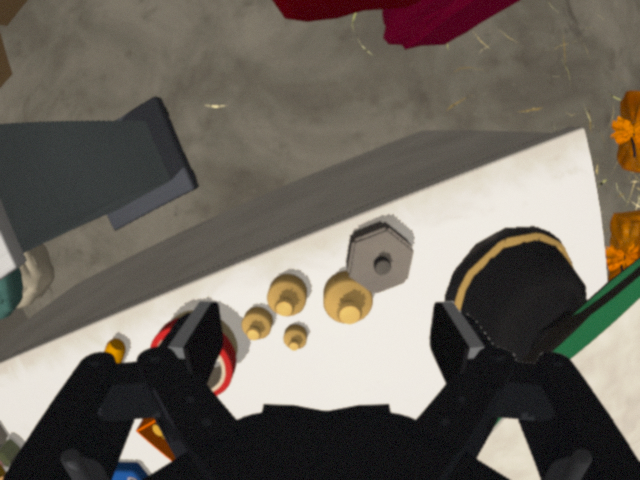

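The crop shows the rail's top corners at about (85,265), (48,312), (327,435) and (362,376). The far bush is at (313,374), and the near bush is partly hidden by the lever knob at (237,350). Bed corners are at (355,520), (438,420) and (90,365). The wrist camera currently sees only unrelated clutter.

```bash
python3 - <<'E'
from h import *
p=robot.camera_params('side')
f=lambda c,z:np.round(onz(p,np.array(c)/3.3+[290,140],z),1)
for n,c,z in(('rNL',(85,265),67),('rNR',(48,312),67),('rFR',(327,435),67),('rFL',(362,376),67),('bushfar',(313,374),78),('bedFR',(355,520),45),('bedFL',(438,420),45),('bedNR',(90,365),45),('ramtop?',(316,105),260)):print(n,f(c,z))
a,b=f((355,520),45),f((90,365),45)
y=np.arctan2(*(a-b)[:2][::-1]);c,s=np.cos(y),np.sin(y)
print('yaw',y,'origin',a[:2]-np.array([[c,-s],[s,c]])@[90,-60],b[:2]-np.array([[c,-s],[s,c]])@[-110,-60])
E
```

```text
rNL [461.8   2.1  67. ]
rNR [464.4 -47.   67. ]
rFR [660.8 -49.4  67. ]
rFL [658.9   4.3  67. ]
bushfar [636.  -19.1  78. ]
bedFR [696.1 -81.5  45. ]
bedFL [708.   14.4  45. ]
bedNR [500.5 -55.3  45. ]
ramtop? [612.2  -4.7 260. ]
yaw -0.13315426461050614 origin [614.86234295 -10.08261362] [617.49195521 -10.43484185]
```

Emit:
{"api": "drive_effector", "payload": {
  "motion": [
    [0,0,-15,0,0,-0.1,1],
    [0,0,-15,0,0,-0.1,1],
    [0,0,-15,0,0,-0.1,1],
    [0,0,-15,0,0,-0.093,1],
    [-12,-39,0,0,0,0,1],
    [-12,-39,0,0,0,0,1],
    [-12,-39,0,0,0,0,1],
    [-12,-39,0,0,0,0,1]
  ]
}}

```text
time: 0.82
tool_pos: [297.1, 442.6, 290.9]
orientation: [-0.0, -0.0, 1.0, -0.0]
contact_force: [0.2, -0.3, 0.3]
opening: 0.999
grasp_force: 0.0
```

Emit:
{"api": "drive_effector", "payload": {
  "motion": [
    [-12,-39,0,0,0,0,1],
    [-12,-39,0,0,0,0,1],
    [-12,-39,0,0,0,0,1],
    [-12,-39,0,0,0,0,1],
    [-12,-39,0,0,0,0,1],
    [-12,-39,0,0,0,0,1],
    [-12,-39,0,0,0,0,1],
    [-12,-39,0,0,0,0,1]
  ]
}}

```text
time: 1.48
tool_pos: [392.9, 130.4, 291.3]
orientation: [0.0, -0.0, 1.0, 0.0]
contact_force: [1.2, 0.7, -0.3]
opening: 0.995
grasp_force: 0.0
```

Emit:
{"api": "drive_effector", "payload": {
  "motion": [
    [-12,-39,0,0,0,0,1],
    [-12,-39,0,0,0,0,1],
    [-12,-39,0,0,0,0,1],
    [-12,-39,0,0,0,0,1],
    [0,0,0,0,0,0,1]
  ]
}}

```text
time: 1.9
tool_pos: [441.9, -31.4, 291.7]
orientation: [0.001, 0.005, 1.0, -0.0]
contact_force: [-0.5, 0.5, 0.7]
opening: 0.997
grasp_force: 0.0
```

```bash
python3 - <<'E'
from h import *
st();print(robot.get_state()['q'])
E
```

```text
t 1.9 tcp [441.9 -31.4 291.7] z [ 0.001 -0.001 -1.   ] y [ 0.01   1.    -0.001] F [-0.5  0.5  0.7] op 1.0
[-0.72004343 -0.19283257  0.60566817  1.8663961   0.11142175  1.4339101
  1.42304526]
```

```bash
python3 - <<'E'
from h import *
p=robot.camera_params('wrist');print(p)
cv2.imwrite('pics/w1.png',robot.read_camera('wrist')[:,:,::-1])
for n,X in(('rNL',(462,2,67)),('rNR',(464,-47,67)),('bfar',(636,-19,78)),('org',(616,-10,90))):print(n,proj(p,X,True))
E
```

```text
{'fx': 371.64829954431775, 'fy': 371.64829954431775, 'cx': 325.82626565880565, 'cy': 241.27207025908376, 'position': array([369.69328761, -31.06541067, 433.99780075]), 'rotation': array([0.1022787 , 0.70299074, 0.69639567, 0.10186341])}
rNL [358.79484604 224.91748829]
rNR [310.78986705 227.22779297]
bfar [338.00558706 372.16032742]
org [346.47394337 364.25941695]
```

View pics/w1.png

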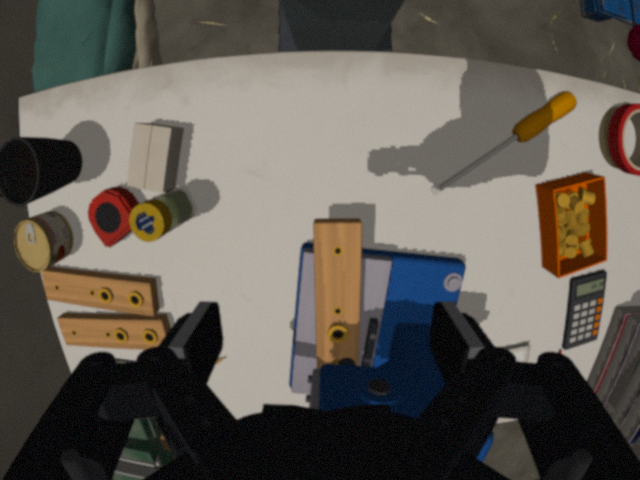

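The wrist view shows the rail running straight from (338,219) downward. The near bush is at (338,331), and the press base's near edge runs from (305,243) to (466,262), so the press is rotated about -0.12 rad. Next I measure these exactly.

```bash
cat > meas.py <<'E'
from h import *
import sys
# rail pose from wrist picture: wood mask -> sides and near end on plane z=67
def rail(im,p,zt=67.,x0=None):
    hsv=cv2.cvtColor(im,cv2.COLOR_BGR2HSV)
    m=cv2.inRange(hsv,(8,60,70),(25,200,255))
    m=cv2.morphologyEx(m,cv2.MORPH_OPEN,np.ones((3,3)))
    n,lab,s,c=cv2.connectedComponentsWithStats(m)
    q=proj(p,x0,True).astype(int); l=lab[q[1],q[0]]
    assert l, 'seed not wood'
    cs,_=cv2.findContours((lab==l).astype('u1'),cv2.RETR_EXTERNAL,cv2.CHAIN_APPROX_NONE)
    P=np.array([onz(p,u,zt,True)[:2] for u in max(cs,key=len)[:,0]])
    return P,s[l]
E
python3 - <<'E'
from meas import *
p=robot.camera_params('wrist');im=cv2.imread('pics/w1.png')
P,s=rail(im,p,67.,(500,-22,67));print(s)
e=P[P[:,0]<P[:,0].min()+3];print('near end x',np.median(e[:,0]),'y',e[:,1].min(),e[:,1].max())
for lo,hi in((475,520),(520,570)):
    k=P[(P[:,0]>lo)&(P[:,0]<hi)]; mid=np.median(k[:,1])
    for side in(k[k[:,1]<mid-10],k[k[:,1]>mid+10]):
        f=np.polyfit(side[:,0],side[:,1],1); print(lo,'edge y@',f[1]+f[0]*(lo+hi)/2,'slope',f[0])
hsv=cv2.cvtColor(im,cv2.COLOR_BGR2HSV)
print('bush',onz(p,(338,331),78,True))
b=cv2.inRange(hsv,(105,120,40),(130,255,255)); cs,_=cv2.findContours(b,0,1); c=max(cs,key=cv2.contourArea)
print('blue',cv2.boundingRect(c))
pts=[]
for u in range(320,460,10):
    if 305<u<370: continue
    v=np.where(b[225:300,u]>0)[0]
    if len(v): pts.append(onz(p,(u,225+v[0]),20,True)[:2])
pts=np.array(pts);print('base near edge',np.round(pts[:,0],1),np.round(pts[:,1],1),np.polyfit(pts[:,1],pts[:,0],1))
cv2.imwrite('pics/w1c.png',cv2.resize(im[200:420,270:490],None,fx=2.7,fy=2.7,interpolation=cv2.INTER_CUBIC))
E
```

```text
[ 313  220   50  148 6372]
near end x 456.82111544006284 y -39.48825241247679 8.32916433084172
475 edge y@ -40.385897360869116 slope 0.02497760153797633
475 edge y@ 9.133634044806955 slope 0.02300129137032517Traceback (most recent call last):
  File "<stdin>", line 8, in <module>
    raise TypeError("expected non-empty vector for x")
TypeError: expected non-empty vector for x
```

```bash
python3 - <<'E'
from meas import *
p=robot.camera_params('wrist');im=cv2.imread('pics/w1.png')
P,s=rail(im,p,67.,(500,-22,67))
for lo,hi in((465,520),(520,560)):
    k=P[(P[:,0]>lo)&(P[:,0]<hi)]; mid=(k[:,1].min()+k[:,1].max())/2
    for side in(k[k[:,1]<mid-10],k[k[:,1]>mid+10]):
        f=np.polyfit(side[:,0],side[:,1],1); print(lo,'edge y@',f[1]+f[0]*(lo+hi)/2,'slope',f[0])
hsv=cv2.cvtColor(im,cv2.COLOR_BGR2HSV)
print('bush',onz(p,(338,331),77,True))
b=cv2.inRange(hsv,(105,120,40),(130,255,255))
pts=[]
for u in list(range(308,312))+list(range(385,460,10)):
    v=np.where(b[225:300,u]>0)[0]
    if len(v): pts.append(onz(p,(u,225+v[0]),20,True)[:2])
pts=np.array(pts);print('base near edge',np.round(pts[:,0],1),np.round(pts[:,1],1),np.polyfit(pts[:,1],pts[:,0],1))
cv2.imwrite('pics/w1c.png',cv2.resize(im[200:420,270:490],None,fx=2.7,fy=2.7,interpolation=cv2.INTER_CUBIC))
# side view mask
p=robot.camera_params('side');im=cv2.imread('pics/side0.png');hsv=cv2.cvtColor(im,cv2.COLOR_BGR2HSV)
m=cv2.inRange(hsv,(8,60,70),(25,200,255));n,lab,s,c=cv2.connectedComponentsWithStats(m)
l=lab[243,330];print(s[l]);cs,_=cv2.findContours((lab==l).astype('u1'),0,1)
print(cv2.approxPolyDP(max(cs,key=len),2,True)[:,0].tolist())
E
```

```text
465 edge y@ -40.28964578851915 slope 0.0045488613713246025
465 edge y@ 9.085530391716084 slope 0.015957460934456227
520 edge y@ -39.79666032832599 slope -0.017796244110596254
520 edge y@ 9.169673183992575 slope 0.02302451864713736
bush [578.51434035 -14.90275419  77.        ]
base near edge [495.3 495.3 495.3 495.3 505.9 507.3 508.7 510.1 511.5 513.  514.5 516.1] [-48.4 -47.3 -46.1 -44.9  42.2  54.4  66.7  79.2  91.8 104.7 117.8 131.2] [1.17007951e-01 5.00805642e+02]
[ 304  220   96   56 2146]
[[304, 233], [305, 239], [387, 275], [399, 257], [398, 253], [370, 241], [360, 246], [351, 234], [317, 220]]
```

View pics/w1c.png

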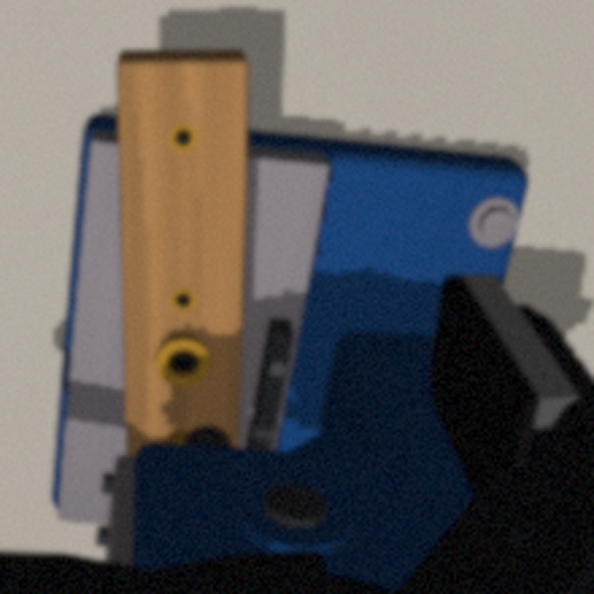

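The crop shows the fence with its near working corner at (272,320), bed corners at (88,138) and (330,160), and the near bush at (183,360). All of these are in one picture, so relative errors are small.

```bash
python3 - <<'E'
from meas import *
from scipy.optimize import least_squares
p=robot.camera_params('wrist')
c=lambda u,v:(270+u/2.7,200+v/2.7)
A=[((-38,25),c(273,320),59),((-110,40),c(330,160),45),((-110,-60),c(88,139),45),((68*0-0-38,25+11),c(292,320),59)][:3]
W=[onz(p,u,z,True)[:2] for _,u,z in A]; print(np.round(W,1))
def T(v,q): cs,s=np.cos(v[2]),np.sin(v[2]); return np.array([[cs,-s],[s,cs]])@q+v[:2]
r=least_squares(lambda v:np.concatenate([T(v,a[0])-w for a,w in zip(A,W)]),[616,-10,-.12]);print('press wrist',np.round(r.x,3),np.round(r.fun,1))
v=r.x; inv=lambda w:np.array([[np.cos(v[2]),np.sin(v[2])],[-np.sin(v[2]),np.cos(v[2])]])@(np.array(w)-v[:2])
for h in(76,78,80):print('bush in press',h,inv(onz(p,c(183,357),h,True)[:2]))
print('near end mid world',onz(p,c(183,58),67,True)[:2],'press',inv(onz(p,c(183,58),67,True)[:2]))
ps=robot.camera_params('side'); f=lambda a,z:onz(ps,np.array(a)/3.3+[290,140],z)[:2]
B=[((90,-60),f((355,520),45)),((90,40),f((438,420),45)),((-110,-60),f((90,362),45))]
r=least_squares(lambda v:np.concatenate([T(v,b[0])-b[1] for b in B]),[616,-10,-.12]);print('press side',np.round(r.x,3),np.round(r.fun,1))
E
```

```text
[[573.2  23.6]
 [506.3  46.6]
 [496.3 -53.3]]
press wrist [ 6.10689e+02 -4.37400e+00 -9.70000e-02] [ 2.1  0.6 -1.2 -0.5 -0.9 -0.1]
bush in press 76 [-28.82169608 -13.59478725]
bush in press 78 [-29.99117435 -13.77883713]
bush in press 80 [-31.16065263 -13.96288702]
near end mid world [457.31332984 -15.34783586] press [-151.58239899  -25.83446714]
press side [ 6.15173e+02 -1.03170e+01 -1.45000e-01] [-0.6 -1.2  2.   1.9 -1.4 -0.7]
```

Emit:
{"api": "drive_effector", "payload": {
  "motion": [
    [-4,1.5,28,0,0,0,1],
    [-4,1.5,28,0,0,0,1],
    [-4,1.5,28,0,0,0,1],
    [-4,1.5,28,0,0,0,1],
    [-4,1.5,28,0,0,0,1],
    [-4,1.5,28,0,0,0,1],
    [-4,1.5,28,0,0,0,1],
    [-4,1.5,28,0,0,0,1]
  ]
}}

```text
time: 2.62
tool_pos: [472.7, -10.4, 65.9]
orientation: [-0.0, -0.001, 1.0, 0.0]
contact_force: [0.3, 0.1, 0.0]
opening: 1.001
grasp_force: 0.0
```

Emit:
{"api": "drive_effector", "payload": {
  "motion": [
    [0,0,10,0,0,0,1],
    [0,0,9,0,0,0,1],
    [0,0,0,0,0,0,1]
  ]
}}

```text
time: 2.87
tool_pos: [472.0, -11.2, 47.4]
orientation: [-0.001, -0.0, 1.0, -0.0]
contact_force: [-0.6, 0.1, 0.0]
opening: 1.002
grasp_force: 0.0
```

Emit:
{"api": "drive_effector", "payload": {
  "motion": [
    [0,-6,0,0,0,0,0.8],
    [0,0,0,0,0,0,0.3],
    [0,0,0,0,0,0,0.3],
    [0,0,0,0,0,0,0.3],
    [0,0,0,0,0,0,0.3],
    [0,0,0,0,0,0,0.3],
    [0,0,0,0,0,0,0.3]
  ],
  "squeeze": 40
}}

```text
time: 3.45
tool_pos: [473.9, -17.7, 49.8]
orientation: [0.001, 0.0, 1.0, 0.0]
contact_force: [-2.5, -0.8, 9.6]
opening: 0.574
grasp_force: 43.8
```

```bash
python3 - <<'E'
from meas import *
st()
p=robot.camera_params('wrist');im=robot.read_camera('wrist')[:,:,::-1]
cv2.imwrite('pics/w2.png',im)
p=robot.camera_params('side');im2=robot.read_camera('side')[:,:,::-1]
cv2.imwrite('pics/s2.png',im2)
o=np.zeros((560,800,3),'u1');o[:480,:640]=im;c=cv2.resize(im2[170:320,280:460],None,fx=3,fy=3,interpolation=cv2.INTER_CUBIC)
cv2.imwrite('pics/c2.png',np.hstack([cv2.resize(im[40:480,150:500],None,fx=1.0,fy=1.0)[:440], c[:440,:450]]))
E
```

```text
t 3.45 tcp [473.9 -17.7  49.8] z [ 0.002  0.001 -1.   ] y [0.    1.    0.001] F [-2.5 -0.8  9.6] op 0.57
```

View pics/c2.png

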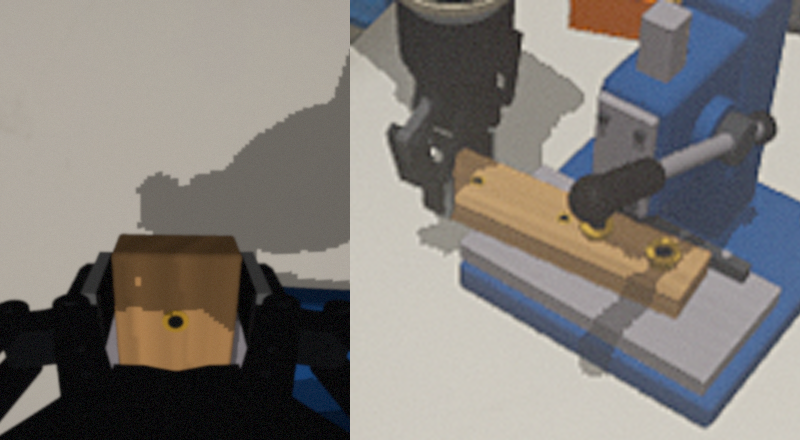

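The gripper now holds the near end squarely, at an opening of 0.57. In the side view the far bush is at (663,250) and the near bush is behind the lever sleeve. I'll square the rail to the press and slide it in.

Emit:
{"api": "drive_effector", "payload": {
  "motion": [
    [0,0,-1,0,0,0.06,0.3],
    [0,0,-0.5,0,0,0.06,0.3],
    [-7,5,0,0,0,0,0.3],
    [-7,5,0,0,0,0,0.3],
    [-7,5,0,0,0,0,0.3],
    [-7,5,0,0,0,0,0.3],
    [0,0,0,0,0,0,0.3],
    [0,0,0,0,0,0,0.3]
  ]
}}

```text
time: 4.22
tool_pos: [504.3, -0.5, 50.0]
orientation: [0.001, 0.059, 0.998, -0.0]
contact_force: [0.8, 1.9, 0.2]
opening: 0.573
grasp_force: 42.8
```

```bash
python3 - <<'E'
from h import *
s=st();print(rot(s['orientation']).inv().apply(s['contact_force']),s['moment'])
p=robot.camera_params('wrist');im=cv2.imread('pics/w2.png')
E
```

```text
t 4.22 tcp [ 5.043e+02 -5.000e-01  5.000e+01] z [ 0.001 -0.    -1.   ] y [ 0.118  0.993 -0.   ] F [0.8 1.9 0.2] op 0.57
[-0.57032577  1.94037347 -0.21180836] [ 0.33554314 -0.3692381   0.06655025]
```

Emit:
{"api": "drive_effector", "payload": {
  "motion": [
    [0,2,0,0,0,0,0.3],
    [0,0,0,0,0,0,0.3]
  ]
}}

```text
time: 4.38
tool_pos: [503.6, 0.7, 50.0]
orientation: [0.0, 0.06, 0.998, -0.0]
contact_force: [2.4, -0.7, 0.5]
opening: 0.573
grasp_force: 42.9
```

Emit:
{"api": "drive_effector", "payload": {
  "motion": [
    [0,2,0,0,0,0,0.3],
    [0,0,0,0,0,0,0.3]
  ]
}}

```text
time: 4.55
tool_pos: [503.5, 2.8, 50.0]
orientation: [0.0, 0.06, 0.998, -0.0]
contact_force: [0.6, -3.0, 2.8]
opening: 0.575
grasp_force: 43.2
```

Emit:
{"api": "drive_effector", "payload": {
  "motion": [
    [0,2,0,0,0,0,0.3],
    [0,0,0,0,0,0,0.3]
  ]
}}

```text
time: 4.72
tool_pos: [503.6, 4.0, 50.0]
orientation: [-0.0, 0.061, 0.998, -0.0]
contact_force: [-1.2, -5.7, 4.5]
opening: 0.572
grasp_force: 43.9
```

Emit:
{"api": "drive_effector", "payload": {
  "motion": [
    [0,-1,0,0,0,0,0.6],
    [0,0,0,0,0,0,1],
    [0,0,0,0,0,0,1],
    [0,0,0,0,0,0,1],
    [0,0,-25,0,0,0,1],
    [-6,-7,-30,0,0,0,1],
    [-6,-7,-30,0,0,0,1],
    [0,-6,-25,0,0,0,1]
  ]
}}

```text
time: 5.38
tool_pos: [514.1, -17.6, 161.8]
orientation: [0.001, 0.06, 0.998, -0.0]
contact_force: [0.0, -0.3, -0.2]
opening: 1.0
grasp_force: 0.0
```

Emit:
{"api": "drive_effector", "payload": {
  "motion": [
    [0,0,0,0,-0.12,0,1],
    [0,0,0,0,-0.12,0,1],
    [0,0,0,0,-0.12,0,1],
    [0,0,0,0,-0.12,0,1],
    [0,0,0,0,-0.1,0,1],
    [0,0,0,0,0,0,1],
    [0,0,0,0,0,0,1]
  ]
}}

```text
time: 5.97
tool_pos: [511.8, -17.4, 159.1]
orientation: [0.285, 0.057, 0.957, -0.017]
contact_force: [-0.2, -0.6, 0.4]
opening: 1.005
grasp_force: 0.0
```

```bash
python3 - <<'E'
from h import *
st();p=robot.camera_params('wrist');im=robot.read_camera('wrist')[:,:,::-1];cv2.imwrite('pics/w3.png',im)
print(p['position'],p['rotation'],proj(p,(613,-8,88),True),proj(p,(616,-10,78),True))
q=proj(p,(614,-8,84),True).astype(int)
cv2.imwrite('pics/w3c.png',cv2.resize(im[q[1]-120:q[1]+100,max(q[0]-140,0):q[0]+140],None,fx=2.7,fy=2.7,interpolation=cv2.INTER_CUBIC))
print(q)
E
```

```text
t 5.97 tcp [511.8 -17.4 159.1] z [ 0.543 -0.065 -0.837] y [ 0.119  0.993 -0.   ] F [-0.2 -0.6  0.4] op 1.0
[374.66016645  -1.39017876 238.7815827 ] [0.3134832  0.67905392 0.60227509 0.27906769] [354.31423815 292.71417957] [351.38335267 284.1244258 ]
[354 289]
```

View pics/w3c.png

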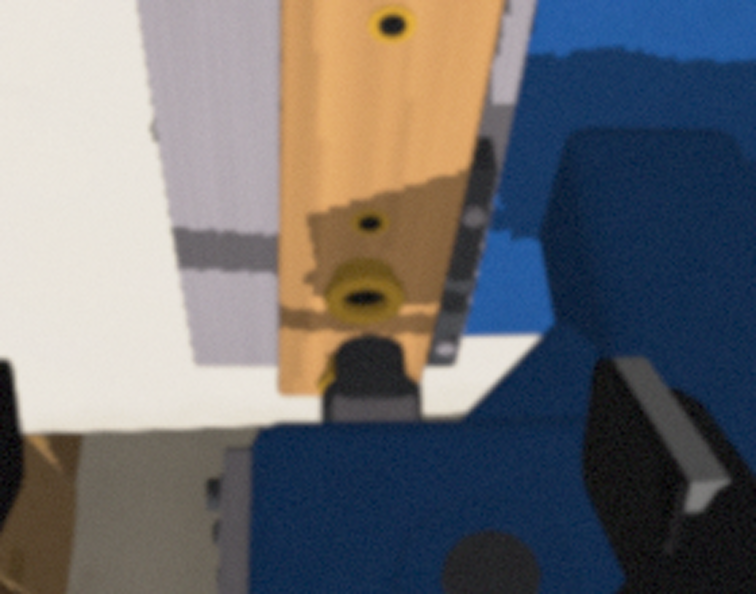

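The rail lies flush against the fence. The near bush top is at crop (363,297) and the ram's tool ends at about (370,337), so the bush still has to go in farther.

```bash
cat > p3.json <<'E'
E
python3 - <<'E'
from h import *
import json
p=robot.camera_params('wrist')
json.dump({k:(np.array(v).tolist()) for k,v in p.items()},open('p3.json','w'))
c=lambda u,v:(354-140+u/2.7,289-120+v/2.7)
i=lambda q:((q-[214,169])*2.7).round(1)
yaw=-.119;ex=np.array([np.cos(yaw),np.sin(yaw)]);ey=np.array([-ex[1],ex[0]])
for h in(75,78,80):
    w=onz(p,c(363,297),h,True)[:2];print('bush',h,w.round(1),'along',(w@ex).round(1),(w@ey).round(1))
# rail near-end & side edges
print('rail edges',[ (onz(p,c(*u),67,True)[:2]@ey).round(1) for u in((280,100),(281,380),(500,20),(463,215))])
print('fence near corner', [(onz(p,c(*u),59,True)[:2]@e).round(1) for u in((476,140),) for e in(ex,ey)])
b=onz(p,c(363,297),78,True)[:2]
for d in(10,15,20,25,30):
    a=b+ex*d
    ring=[i(proj(p,np.r_[a+10*np.array([np.cos(t),np.sin(t)]),92],True)) for t in np.linspace(0,6.28,24)]
    print(d,'tip near edge',i(proj(p,np.r_[a-2*ex,88],True)),'rim top',min(ring,key=lambda r:r[1]),'width',min(r[0] for r in ring),max(r[0] for r in ring))
im=cv2.imread('pics/w3.png')[289-10:289+40,354-40:354+50]
cv2.imwrite('pics/w3d.png',cv2.convertScaleAbs(cv2.resize(im,None,fx=8,fy=8,interpolation=cv2.INTER_CUBIC),alpha=2.2))
E
```

```text
bush 75 [616.4 -12.2] along 613.4 61.1
bush 78 [612. -12.] along 609.1 60.8
bush 80 [609.1 -11.9] along 606.2 60.5
rail edges [np.float64(38.2), np.float64(36.1), np.float64(88.1), np.float64(87.7)]
fence near corner [np.float64(564.2), np.float64(89.5)]
10 tip near edge [362.9 341.6] rim top [365.6 338.6] width 328.0 398.0
15 tip near edge [362.1 350.7] rim top [364.7 348. ] width 327.7 396.6
20 tip near edge [361.3 359.6] rim top [363.8 357.2] width 327.3 395.3
25 tip near edge [360.5 368.2] rim top [362.9 366.1] width 327.0 394.0
30 tip near edge [359.7 376.5] rim top [362.1 374.7] width 326.6 392.7
```

View pics/w3d.png

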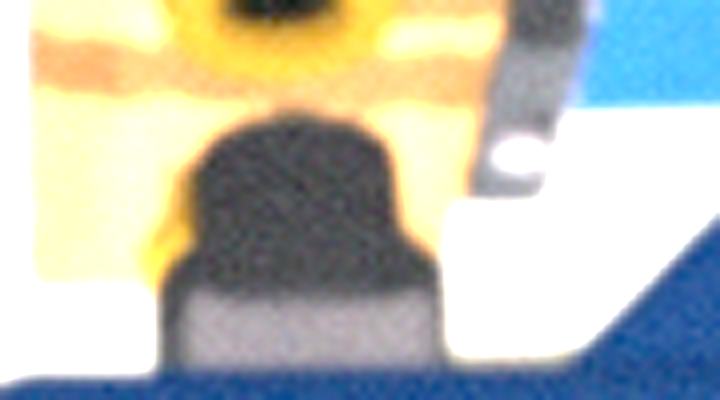

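The 8x crop puts the tool's shoulder rim top at full pixel (350.3,293.0), 24.6 px wide. Next I cross-check with the ends of the rail, bed and fence in the same picture.

```bash
python3 - <<'E'
from h import *
import json
p=json.load(open('p3.json'));im=cv2.imread('pics/w3.png')
c=lambda u,v:(214+u/2.7,169+v/2.7)
yaw=-.119;ex=np.array([np.cos(yaw),np.sin(yaw)])
A=lambda uv,z:(onz(p,uv,z,True)[:2]@ex).round(1)
print('rail far end',A(c(350,394),67),'fence far top',A(c(440,364),59),'bed far',A(c(230,365),45),'fence near z59',A(c(485,137),59),'z45',A(c(485,137),45))
print('head near bottom? ')
hsv=cv2.cvtColor(im,cv2.COLOR_BGR2HSV);m=cv2.inRange(hsv,(8,60,70),(25,200,255))
for u in(335,345,365,375):
    v=np.where(m[:250,u]>0)[0]; print(u,v.min(), A((u,v.min()),67))
    
cv2.imwrite('pics/w3e.png',cv2.resize(im[0:300,230:480],None,fx=2,fy=2,interpolation=cv2.INTER_CUBIC))
g=cv2.cvtColor(im,cv2.COLOR_BGR2GRAY)
for u in(300,310):print(u,g[:150,u].tolist()[::3])
E
```

```text
rail far end 685.9 fence far top 679.3 bed far 702.8 fence near z59 563.1 z45 577.7
head near bottom? 
335 117 475.4
345 118 476.0
365 118 475.8
375 119 476.3
300 [225, 225, 226, 224, 225, 226, 227, 225, 225, 226, 226, 227, 226, 228, 228, 228, 226, 226, 228, 228, 229, 228, 228, 228, 229, 228, 230, 229, 229, 229, 228, 228, 170, 140, 139, 138, 50, 36, 35, 42, 37, 55, 79, 83, 82, 89, 152, 172, 172, 172]
310 [224, 224, 224, 225, 225, 225, 224, 227, 226, 227, 224, 226, 225, 226, 227, 225, 227, 227, 227, 228, 229, 226, 226, 228, 226, 228, 228, 228, 228, 229, 229, 220, 144, 143, 141, 133, 49, 37, 40, 45, 38, 57, 79, 82, 79, 88, 153, 172, 173, 173]
```

View pics/w3e.png

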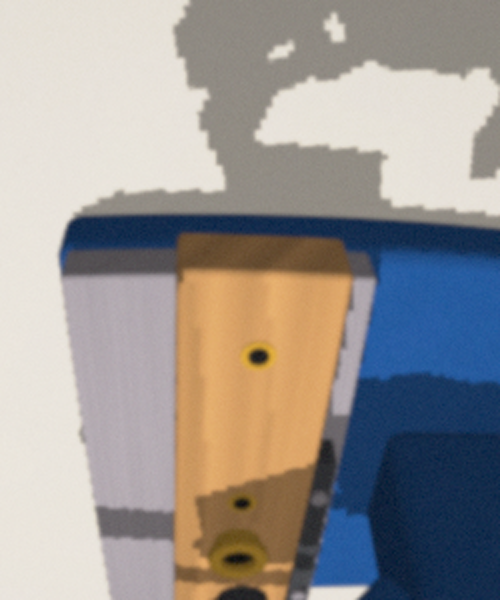

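The rail's near top edge is at full row 135, and the bed's near top edge at row 137.

```bash
python3 - <<'E'
from h import *
import json
p=json.load(open('p3.json'))
yaw=-.119;ex=np.array([np.cos(yaw),np.sin(yaw)])
A=lambda uv,z:(onz(p,uv,z,True)[:2]@ex).round(1)
print('rail near',A((330,134.5),67),A((390,136.5),67),'bed near',A((270,137.5),45),A((300,137.5),45))
print('bed far x=90, near x=-110')
c=lambda u,v:(214+u/2.7,169+v/2.7)
for z in(90,92,94):
  from scipy.optimize import brentq
  def f(a):
    n=np.array([-ex[1],ex[0]]);k=a*ex+60*n
    return min(proj(p,np.r_[k+10*np.array([np.cos(t),np.sin(t)]),z],True)[1] for t in np.linspace(0,6.28,60))-293
  print(z,'ram along',brentq(f,590,640))
E
```

```text
rail near 486.7 487.5 bed near 502.7 503.2
bed far x=90, near x=-110
90 ram along 620.2559936720249
92 ram along 617.0995969710444
94 ram along 613.9432338393494
```

```bash
python3 - <<'E'
from h import *
import json
p=json.load(open('p3.json'));im=cv2.imread('pics/w3.png').astype(float)
def yaw(edge,rows,lo,hi,z,sgn):
    P=[]
    for v in rows:
        r=im[v,lo(v):hi(v)]; d=np.abs(np.diff(cv2.GaussianBlur(r,(1,5),0)[:,0])) # blue channel step
        P.append(onz(p,(lo(v)+d.argmax()+.5,v),z,True)[:2])
    P=np.array(P); f=np.polyfit(P[:,0],P[:,1],1); k=abs(P[:,1]-np.polyval(f,P[:,0]))<1.5; f=np.polyfit(P[k,0],P[k,1],1); print(edge,np.arctan(f[0]).round(4),k.sum(),len(k),'y@610',np.polyval(f,610).round(1))
yaw('bed right',range(175,250,2),lambda v:int(265+(v-169)*.159-8),lambda v:int(265+(v-169)*.159+8),45,1)
yaw('rail right',range(140,250,2),lambda v:310,lambda v:326,67,1)
yaw('rail left',range(150,225,2),lambda v:int(405-(v-135)*.26-8),lambda v:int(405-(v-135)*.26+8),67,1)
E
```

```text
bed right -0.1211 37 38 y@610 -71.3
rail right -0.1467 55 55 y@610 -36.9
rail left -0.1856 38 38 y@610 9.7
```

Emit:
{"api": "drive_effector", "payload": {
  "motion": [
    [0,0,0,0,0.1,0,1],
    [0,0,0,0,0.12,0,1],
    [0,0,0,0,0.12,0,1],
    [0,0,0,0,0.12,0,1],
    [0,0,0,0,0.12,0,1],
    [0,0,0,0,0,0,1],
    [0,0,0,0,0,0,1]
  ]
}}

```text
time: 6.6
tool_pos: [515.6, -17.5, 158.9]
orientation: [-0.001, 0.06, 0.998, -0.003]
contact_force: [-0.1, -0.9, 0.1]
opening: 1.002
grasp_force: 0.0
```

Emit:
{"api": "drive_effector", "payload": {
  "motion": [
    [4,6,30,0,0,0,1],
    [5,6,30,0,0,0,1],
    [5,6,30,0,0,0,1],
    [0,0,19,0,0,0,1],
    [0,0,0,0,0,0,1],
    [0,0,0,0,0,0,0.3],
    [0,0,0,0,0,0,0.3],
    [0,0,0,0,0,0,0.3]
  ]
}}

```text
time: 7.27
tool_pos: [503.0, 2.3, 53.0]
orientation: [0.002, 0.06, 0.998, 0.001]
contact_force: [0.4, 0.1, 0.4]
opening: 0.604
grasp_force: 0.1
```

Emit:
{"api": "drive_effector", "payload": {
  "motion": [
    [0,0,0,0,0,0,0.3],
    [0,0,0,0,0,0,0.3],
    [0,0,0,0,0,0,0.3]
  ]
}}

```text
time: 7.52
tool_pos: [503.1, 2.3, 53.1]
orientation: [0.002, 0.06, 0.998, 0.001]
contact_force: [-2.4, 0.5, 11.5]
opening: 0.572
grasp_force: 40.1
```

Emit:
{"api": "drive_effector", "payload": {
  "motion": [
    [-2,0,-1,0,0,0,0.3],
    [0,2,0,0,0,0,0.3],
    [0,2,0,0,0,0,0.3],
    [0,0,0,0,0,0,0.3],
    [0,0,0,0,0,0,0.3]
  ]
}}

```text
time: 7.93
tool_pos: [504.7, 3.4, 53.1]
orientation: [0.001, 0.062, 0.998, -0.001]
contact_force: [-3.2, -8.9, 9.1]
opening: 0.572
grasp_force: 42.8
```

Emit:
{"api": "drive_effector", "payload": {
  "motion": [
    [-0.5,2,0,0,0,0,0.3],
    [0,0,0,0,0,0,0.3],
    [0,0,0,0,0,0,0.3]
  ]
}}

```text
time: 8.18
tool_pos: [504.7, 3.6, 53.1]
orientation: [0.0, 0.062, 0.998, -0.001]
contact_force: [-8.0, -13.5, 14.9]
opening: 0.57
grasp_force: 43.4
```

Emit:
{"api": "drive_effector", "payload": {
  "motion": [
    [0,0,0,0,0,0,1],
    [0,0,0,0,0,0,1],
    [0,0,0,0,0,0,1],
    [0,0,-25,0,0,0,1],
    [-6,-7,-30,0,0,0,1],
    [-6,-7,-30,0,0,0,1],
    [0,-6,-25,0,0,0,1]
  ]
}}

```text
time: 8.77
tool_pos: [515.4, -13.4, 164.1]
orientation: [0.001, 0.059, 0.998, 0.0]
contact_force: [1.0, 0.7, 0.2]
opening: 0.999
grasp_force: 0.0
```

Emit:
{"api": "drive_effector", "payload": {
  "motion": [
    [0,0,0,0,-0.12,0,1],
    [0,0,0,0,-0.12,0,1],
    [0,0,0,0,-0.12,0,1],
    [0,0,0,0,-0.12,0,1],
    [0,0,0,0,-0.1,0,1],
    [0,0,0,0,0,0,1],
    [0,0,0,0,0,0,1]
  ]
}}

```text
time: 9.35
tool_pos: [513.0, -13.4, 161.5]
orientation: [0.284, 0.057, 0.957, -0.017]
contact_force: [0.3, -0.5, 1.3]
opening: 1.003
grasp_force: 0.0
```

```bash
cat > chk.py <<'E'
import sys
from h import *
n=sys.argv[1]; st();p=robot.camera_params('wrist');im=robot.read_camera('wrist')[:,:,::-1].copy();cv2.imwrite(f'pics/{n}.png',im)
yaw=-.121;ex=np.array([np.cos(yaw),np.sin(yaw)]);ey=np.array([-ex[1],ex[0]])
def edge(A,B,z,e,ch=0):   # refine points on the press->world line A..B : step across direction e
    out=[]
    for t in np.linspace(0,1,15):
        w=A+(B-A)*t; s=np.linspace(-7,7,57)
        q=np.array([proj(p,np.r_[w+k*e,z],True) for k in s],np.float32)
        g=cv2.remap(cv2.GaussianBlur(im,(3,3),0),q[:,None,0],q[:,None,1],1)[:,0,ch].astype(float)
        out.append((w+s[np.abs(np.gradient(g)).argmax()]*e))
    return np.array(out)
W=lambda a,l:a*ex+l*ey
bn=edge(W(503,5),W(503,30),45,ex);print('bed near along',np.median(bn@ex).round(2),'-> ram',np.median(bn@ex).round(2)+110)
br=edge(W(515,1.5),W(590,1.5),45,ey);print('bed right lat',np.median(br@ey).round(2),'-> ram',np.median(br@ey).round(2)+60,'yaw',(yaw+np.polyfit(br@ex,br@ey,1)[0]).round(4))
rr=edge(W(500,36.8),W(590,36.8),67,ey);print('rail right lat',np.median(rr@ey).round(2),'-> bush',np.median(rr@ey).round(2)+25,'yaw',(yaw+np.polyfit(rr@ex,rr@ey,1)[0]).round(4))
na=float(sys.argv[2]);rn=edge(W(na,45),W(na,75),67,ex);print('rail near along',np.median(rn@ex).round(2),'-> bushes',np.median(rn@ex).round(2)+np.array([125,175]))
E
python3 chk.py w4 489
```

```text
t 9.35 tcp [513.  -13.4 161.5] z [ 0.542 -0.065 -0.838] y [ 0.119  0.993 -0.   ] F [ 0.3 -0.5  1.3] op 1.0
bed near along 500.25 -> ram 610.25
bed right lat 3.0 -> ram 63.0 yaw -0.1212
rail right lat 38.55 -> bush 63.55 yaw -0.1393
rail near along 486.0 -> bushes [611. 661.]
```

The edge measurements put bush and ram within about 1 mm along and across. Now I go to the lever.

Emit:
{"api": "drive_effector", "payload": {
  "motion": [
    [0,0,0,0,0.1,0,1],
    [0,0,0,0,0.12,0,1],
    [0,0,0,0,0.12,0,1],
    [0,0,0,0,0.12,0,1],
    [0,0,0,0,0.12,0,0],
    [0,-31,-36,0,0,0,0],
    [0,-31,-36,0,0,0,0],
    [0,-32,-37,0,0,0,0]
  ],
  "squeeze": 30
}}

```text
time: 10.07
tool_pos: [504.6, -95.3, 257.3]
orientation: [0.004, 0.059, 0.998, -0.005]
contact_force: [2.2, 0.3, 0.6]
opening: 0.452
grasp_force: 0.0
```

Emit:
{"api": "drive_effector", "payload": {
  "motion": [
    [-36,0,0,0,0,0,0],
    [-36,0,0,0,0,0,0],
    [-36,0,0,0,0,0,0],
    [-36,0,0,0,0,0,0],
    [0,0,0,0,0,0,0],
    [0,0,0,0,0,0,0]
  ]
}}

```text
time: 10.57
tool_pos: [643.2, -110.7, 257.4]
orientation: [0.005, 0.059, 0.998, -0.003]
contact_force: [0.1, -0.5, -0.4]
opening: 0.0
grasp_force: 0.0
```

```bash
python3 - <<'E'
from h import *
s=st();w=s['tool_pos'][:2]-np.array([615,-11.]);ex=np.array([.9927,-.1207]);ey=np.array([.1207,.9927]);print('press',w@ex,w@ey)
p=robot.camera_params('side');im=robot.read_camera('side')[:,:,::-1]
cv2.imwrite('pics/s5.png',cv2.resize(im[110:310,290:490],None,fx=2.8,fy=2.8,interpolation=cv2.INTER_CUBIC))
sl=np.r_[np.array([615,-11])+45*ex-106.5*ey,230.5];print((proj(p,sl)-[290,110])*2.8,(proj(p,s['tool_pos'])-[290,110])*2.8)
E
```

```text
t 10.57 tcp [ 643.2 -110.7  257.4] z [ 0.01  -0.007 -1.   ] y [ 0.118  0.993 -0.006] F [ 0.1 -0.5 -0.4] op 0.0
press 40.01486218793397 -95.57149091713552
[229.10249475 341.98923281] [235.95802328 293.4448816 ]
```

View pics/s5.png

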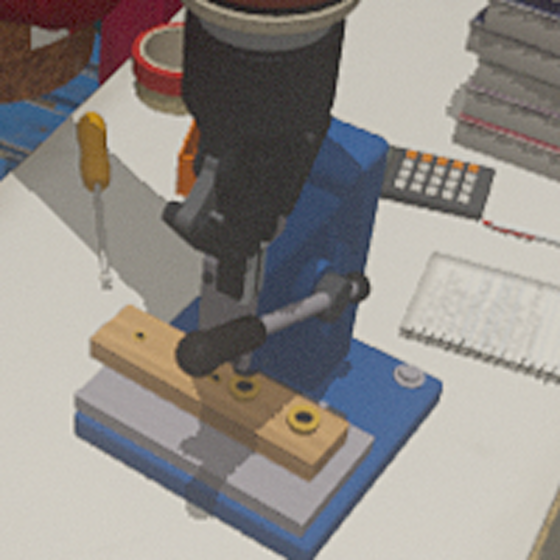

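The tool hangs just above the sleeve, whose predicted pixel (229,342) matches. The rail is flush with the fence and the near bush is under the ram at (243,383).

Emit:
{"api": "drive_effector", "payload": {
  "motion": [
    [-5,-12,0,0,0,0,0],
    [0,-2,12,0,0,0,0],
    [0,-3,12,0,0,0,0],
    [0,-3,12,0,0,0,0],
    [0,-3,12,0,0,0,0],
    [0,0,0,0,0,0,0]
  ]
}}

```text
time: 11.12
tool_pos: [641.6, -134.7, 207.4]
orientation: [0.004, 0.061, 0.998, -0.001]
contact_force: [-0.8, -0.1, 1.3]
opening: 0.004
grasp_force: 0.8
```

Emit:
{"api": "drive_effector", "payload": {
  "motion": [
    [0,-2,12,0,0,0,0],
    [0,-1,12,0,0,0,0],
    [0,0,0,0,0,0,0]
  ]
}}

```text
time: 11.37
tool_pos: [642.0, -137.8, 183.8]
orientation: [0.004, 0.061, 0.998, -0.001]
contact_force: [0.0, -1.0, 1.6]
opening: 0.002
grasp_force: 0.9
```

Emit:
{"api": "drive_effector", "payload": {
  "motion": [
    [-2,1,12,0,0,0,0],
    [0,2,12,0,0,0,0],
    [0,1.5,6,0,0,0,0],
    [0,0,0,0,0,0,0]
  ]
}}

```text
time: 11.7
tool_pos: [645.3, -133.2, 154.5]
orientation: [0.005, 0.06, 0.998, -0.001]
contact_force: [-0.4, -1.2, 2.2]
opening: -0.001
grasp_force: 1.2
```

Emit:
{"api": "drive_effector", "payload": {
  "motion": [
    [0,1,4,0,0,0,0],
    [0,0,0,0,0,0,0]
  ]
}}

```text
time: 11.87
tool_pos: [645.9, -132.8, 152.0]
orientation: [0.005, 0.061, 0.998, -0.001]
contact_force: [-1.2, -1.1, 1.9]
opening: 0.001
grasp_force: 1.2
```

Emit:
{"api": "drive_effector", "payload": {
  "motion": [
    [0,1,4,0,0,0,0],
    [0,0,0,0,0,0,0]
  ]
}}

```text
time: 12.03
tool_pos: [646.2, -131.9, 148.0]
orientation: [0.006, 0.061, 0.998, -0.001]
contact_force: [0.4, -2.1, 2.1]
opening: -0.002
grasp_force: 1.2
```

Emit:
{"api": "drive_effector", "payload": {
  "motion": [
    [0,1,4,0,0,0,0],
    [0,0,0,0,0,0,0]
  ],
  "only": "pos|force:"
}}

```text
tool_pos: [646.5, -131.3, 144.4]
contact_force: [-1.9, -2.4, 7.6]
grasp_force: 3.8
```

Emit:
{"api": "drive_effector", "payload": {
  "motion": [
    [0,1,4,0,0,0,0],
    [0,0,0,0,0,0,0]
  ],
  "only": "pos|force:"
}}

```text
tool_pos: [646.6, -130.5, 140.6]
contact_force: [-1.7, -2.9, 8.5]
grasp_force: 4.1
```

Emit:
{"api": "drive_effector", "payload": {
  "motion": [
    [0,1,4,0,0,0,0],
    [0,0,0,0,0,0,0]
  ],
  "only": "pos|force:"
}}

```text
tool_pos: [646.7, -129.5, 136.6]
contact_force: [-2.0, -2.5, 8.0]
grasp_force: 4.2
```

```bash
python3 - <<'E'
from h import *
s=st();w=s['tool_pos'][:2]-np.array([615,-11.]);ex=np.array([.9927,-.1207]);ey=np.array([.1207,.9927]);print('press',w@ex,w@ey)
E
```

```text
t 12.53 tcp [ 646.7 -129.5  136.6] z [ 0.012 -0.003 -1.   ] y [ 0.122  0.993 -0.002] F [-2.  -2.5  8. ] op 0.0
press 45.805687042413524 -113.78581852117165
```

Emit:
{"api": "drive_effector", "payload": {
  "motion": [
    [0,1,4,0,0,0,0],
    [0,1,4,0,0,0,0],
    [0,0,0,0,0,0,0]
  ],
  "only": "pos|ct_force:"
}}

```text
tool_pos: [647.1, -127.2, 128.4]
contact_force: [-3.0, -2.3, 8.1]
```

Emit:
{"api": "drive_effector", "payload": {
  "motion": [
    [0,1.5,4,0,0,0,0],
    [0,1.5,3,0,0,0,0],
    [0,0,0,0,0,0,0]
  ],
  "only": "pos|ct_force:"
}}

```text
tool_pos: [647.4, -124.7, 121.5]
contact_force: [-3.2, -3.0, 9.1]
```

Emit:
{"api": "drive_effector", "payload": {
  "motion": [
    [0,1,3,0,0,0,0],
    [0,0,0,0,0,0,0]
  ],
  "only": "pos|ct_force:"
}}

```text
tool_pos: [647.6, -123.6, 118.6]
contact_force: [-3.0, -2.3, 8.6]
```

Emit:
{"api": "drive_effector", "payload": {
  "motion": [
    [0,1,3,0,0,0,0],
    [0,0,0,0,0,0,0]
  ],
  "only": "pos|ct_force:"
}}

```text
tool_pos: [647.7, -122.5, 115.6]
contact_force: [-4.5, -2.8, 9.5]
```

Emit:
{"api": "drive_effector", "payload": {
  "motion": [
    [0,1,3,0,0,0,0],
    [0,0,0,0,0,0,0]
  ],
  "only": "pos|ct_force:"
}}

```text
tool_pos: [647.9, -121.2, 112.7]
contact_force: [-3.4, -1.8, 9.5]
```

Emit:
{"api": "drive_effector", "payload": {
  "motion": [
    [0,1,2,0,0,0,0],
    [0,0,0,0,0,0,0]
  ],
  "only": "pos|ct_force:"
}}

```text
tool_pos: [648.1, -120.6, 111.2]
contact_force: [-5.5, -1.0, 13.5]
```

Emit:
{"api": "drive_effector", "payload": {
  "motion": [
    [0,0,1.5,0,0,0,0],
    [0,0,0,0,0,0,0],
    [0,0,0,0,0,0,0]
  ],
  "only": "time|pos|ct_force:"
}}

```text
time: 13.95
tool_pos: [648.2, -120.3, 110.3]
contact_force: [-6.7, 0.3, 15.6]
```

```bash
python3 - <<'E'
from h import *
st()
p=robot.camera_params('side');cv2.imwrite('pics/s6.png',robot.read_camera('side')[:,:,::-1])
st()
E
```

```text
t 13.95 tcp [ 648.2 -120.3  110.3] z [ 0.012 -0.002 -1.   ] y [ 0.121  0.993 -0.   ] F [-6.7  0.3 15.6] op 0.0
t 14.0 tcp [ 648.2 -120.3  110.3] z [ 0.012 -0.002 -1.   ] y [ 0.121  0.993 -0.   ] F [-6.5 -0.2 16.1] op 0.0
```

Emit:
{"api": "drive_effector", "payload": {
  "motion": [
    [0.5,0,1.2,0,0,0,0],
    [0,0,0,0,0,0,0],
    [0,0,0,0,0,0,0],
    [0,0,0,0,0,0,0]
  ],
  "only": "time|pos|ct_force:"
}}

```text
time: 14.33
tool_pos: [648.2, -120.1, 109.5]
contact_force: [-6.3, 1.0, 18.9]
```

Emit:
{"api": "drive_effector", "payload": {
  "motion": [
    [0,0,0,0,0,0,0],
    [0,0,0,0,0,0,0],
    [0,0,0,0,0,0,0],
    [0,0,0,0,0,0,0]
  ],
  "only": "time|pos|ct_force:"
}}

```text
time: 14.67
tool_pos: [648.2, -120.0, 109.5]
contact_force: [-6.0, 1.9, 18.3]
```

Near bush is home and held. Now I raise the lever and return to the rail.

Emit:
{"api": "drive_effector", "payload": {
  "motion": [
    [0,-2,-10,0,0,0,0],
    [0,-4,-15,0,0,0,0],
    [0,-4,-15,0,0,0,0],
    [0,-3,-15,0,0,0,0],
    [0,0,-20,0,0,0,0],
    [0,2,-25,0,0,0,0],
    [0,4,-25,0,0,0,0],
    [0,4,-25,0,0,0,0]
  ],
  "only": "time|pos|ct_force:"
}}

```text
time: 15.33
tool_pos: [645.4, -122.2, 259.4]
contact_force: [-0.1, 0.1, -0.4]
```

Emit:
{"api": "drive_effector", "payload": {
  "motion": [
    [0,0,-15,0,0,0,0],
    [36,0,0,0,0,0,0],
    [36,0,0,0,0,0,0],
    [36,0,0,0,0,0,0],
    [36,0,0,0,0,0,1],
    [0,32,-10,0,0,0,1],
    [0,32,0,0,0,0,1],
    [0,0,0,0,0,0,1]
  ],
  "squeeze": 40,
  "only": "time|pos|ct_force:"
}}

```text
time: 16.0
tool_pos: [518.2, -35.0, 283.1]
contact_force: [0.5, 1.1, -0.6]
```

```bash
python3 - <<'E'
from h import *
s=st();w=s['tool_pos'][:2];ex=np.array([.9927,-.1207]);ey=np.array([.1207,.9927]);print('al,lat',w@ex,w@ey)
q=np.array([504.7,3.6]);print('grip al,lat',q@ex,q@ey)
E
```

```text
t 16.0 tcp [518.2 -35.  283.1] z [ 0.012  0.003 -1.   ] y [0.114 0.993 0.004] F [ 0.5  1.1 -0.6] op 0.56
al,lat 518.5987655418307 27.78343215113614
grip al,lat 500.58117 64.49101
```

Emit:
{"api": "drive_effector", "payload": {
  "motion": [
    [4,7,30,0,0,0.006,1],
    [4,7,33,0,0,0,1],
    [4,7,33,0,0,0,1],
    [3,7,33,0,0,0,1],
    [3,7,33,0,0,0,1],
    [0,1.5,33,0,0,0,1],
    [0,0,33,0,0,0,1],
    [0,0,0,0,0,0,1]
  ],
  "only": "time|pos|ct_force:"
}}

```text
time: 16.67
tool_pos: [503.3, -4.5, 49.0]
contact_force: [-2.3, -0.3, 0.0]
```

```bash
python3 - <<'E'
from h import *
s=st();w=s['tool_pos'][:2];ex=np.array([.9927,-.1207]);ey=np.array([.1207,.9927]);print('al,lat',w@ex,w@ey)
E
```

```text
t 16.67 tcp [503.3  -4.5  49. ] z [ 0.003 -0.005 -1.   ] y [ 0.128  0.992 -0.005] F [-2.3 -0.3  0. ] op 1.0
al,lat 500.1501248476993 56.2746686043601
```

Emit:
{"api": "drive_effector", "payload": {
  "motion": [
    [0,8,-3,0,0,0,1],
    [0,0,0,0,0,0,1],
    [0,0,0,0,0,0,0.3],
    [0,0,0,0,0,0,0.3],
    [0,0,0,0,0,0,0.3],
    [0,0,0,0,0,0,0.3],
    [0,0,0,0,0,0,0.3],
    [0,0,0,0,0,0,0.3]
  ],
  "squeeze": 40
}}

```text
time: 17.33
tool_pos: [508.9, 3.7, 58.4]
orientation: [0.006, 0.064, 0.998, -0.0]
contact_force: [-4.4, 0.7, 11.7]
opening: 0.569
grasp_force: 39.5
```

```bash
python3 - <<'E'
from h import *
s=st();w=s['tool_pos'][:2];ex=np.array([.9927,-.1207]);ey=np.array([.1207,.9927]);print('al,lat',w@ex,w@ey)
E
```

```text
t 17.33 tcp [508.9   3.7  58.4] z [ 0.012 -0.001 -1.   ] y [0.129 0.992 0.001] F [-4.4  0.7 11.7] op 0.57
al,lat 504.72911823865667 65.09220850964641
```

Emit:
{"api": "drive_effector", "payload": {
  "motion": [
    [0,0,0,0,0,0,1],
    [0,0,0,0,0,0,1],
    [0,0,6,0,0,-0.007,1],
    [0,0,0,0,0,0,1],
    [0,0,0,0,0,0,0.3],
    [0,0,0,0,0,0,0.3],
    [0,0,0,0,0,0,0.3],
    [0,0,0,0,0,0,0.3]
  ],
  "squeeze": 40
}}

```text
time: 18.0
tool_pos: [508.2, 3.3, 51.1]
orientation: [0.005, 0.061, 0.998, -0.001]
contact_force: [-1.2, -0.3, 2.3]
opening: 0.576
grasp_force: 41.2
```

Emit:
{"api": "drive_effector", "payload": {
  "motion": [
    [0,0,0,0,0,0,0.3],
    [0,0,0,0,0,0,0.3]
  ]
}}

```text
time: 18.17
tool_pos: [508.2, 3.3, 51.1]
orientation: [0.006, 0.061, 0.998, -0.001]
contact_force: [-2.2, -0.9, 6.1]
opening: 0.576
grasp_force: 41.5
```

```bash
python3 - <<'E'
from h import *
s=st();w=s['tool_pos'][:2];ex=np.array([.9927,-.1207]);ey=np.array([.1207,.9927]);print('al,lat',w@ex,w@ey)
E
```

```text
t 18.17 tcp [508.2   3.3  51.1] z [ 0.011 -0.003 -1.   ] y [ 0.122  0.993 -0.001] F [-2.2 -0.9  6.1] op 0.58
al,lat 504.1154425991004 64.57593122374851
```

Emit:
{"api": "drive_effector", "payload": {
  "motion": [
    [5,-1,-0.5,0,0,0,0.3],
    [9,0,0,0,0,0,0.3],
    [9,0,0,0,0,0,0.3],
    [9,0,0,0,0,0,0.3],
    [9,0,0,0,0,0,0.3],
    [9,0,0,0,0,0,0.3],
    [0,0,0,0,0,0,0.3],
    [0,0,0,0,0,0,0.3]
  ]
}}

```text
time: 18.83
tool_pos: [456.6, 9.0, 50.6]
orientation: [0.004, 0.06, 0.998, -0.0]
contact_force: [-4.9, -0.3, 6.5]
opening: 0.572
grasp_force: 42.5
```

Emit:
{"api": "drive_effector", "payload": {
  "motion": [
    [0,2,0,0,0,0,0.3],
    [0,2,0,0,0,0,0.3],
    [0,1,0,0,0,0,0.3],
    [0,0,0,0,0,0,0.3],
    [0,0,0,0,0,0,0.3]
  ]
}}

```text
time: 19.25
tool_pos: [457.7, 11.6, 50.6]
orientation: [0.004, 0.062, 0.998, -0.002]
contact_force: [-5.4, -7.2, 7.6]
opening: 0.571
grasp_force: 43.8
```

```bash
python3 - <<'E'
from h import *
s=st();w=s['tool_pos'][:2];ex=np.array([.9927,-.1207]);ey=np.array([.1207,.9927]);print('al,lat',w@ex,w@ey)
E
```

```text
t 19.25 tcp [457.7  11.6  50.6] z [ 0.009 -0.004 -1.   ] y [ 0.124  0.992 -0.003] F [-5.4 -7.2  7.6] op 0.57
al,lat 453.0056009263975 66.74852577262652
```

Emit:
{"api": "drive_effector", "payload": {
  "motion": [
    [-0.8,1.5,0,0,0,0,0.3],
    [0,0,0,0,0,0,0.3],
    [0,0,0,0,0,0,0.3]
  ]
}}

```text
time: 19.5
tool_pos: [457.9, 12.1, 50.4]
orientation: [0.004, 0.063, 0.998, -0.002]
contact_force: [-7.9, -10.0, 10.9]
opening: 0.574
grasp_force: 45.0
```

```bash
python3 - <<'E'
from h import *
s=st();w=s['tool_pos'][:2];ex=np.array([.9927,-.1207]);ey=np.array([.1207,.9927]);print('al,lat',w@ex,w@ey)
E
```

```text
t 19.5 tcp [457.9  12.1  50.4] z [ 0.007 -0.005 -1.   ] y [ 0.125  0.992 -0.004] F [ -7.9 -10.   10.9] op 0.57
al,lat 453.1019867179878 67.27531681509437
```

Emit:
{"api": "drive_effector", "payload": {
  "motion": [
    [0,0,0,0,0,0,1],
    [0,0,0,0,0,0,1],
    [0,0,0,0,0,0,1],
    [0,0,-25,0,0,0,1],
    [-16,-7,-30,0,0,0,1],
    [-16,-7,-30,0,0,0,1],
    [-16,-6,-25,0,0,0,1]
  ],
  "only": "pos"
}}

```text
tool_pos: [504.5, -10.3, 163.4]
```

Emit:
{"api": "drive_effector", "payload": {
  "motion": [
    [0,0,0,0,-0.12,0,1],
    [0,0,0,0,-0.12,0,1],
    [0,0,0,0,-0.12,0,1],
    [0,0,0,0,-0.12,0,1],
    [0,0,0,0,-0.1,0,1],
    [0,0,0,0,0,0,1],
    [0,0,0,0,0,0,1]
  ],
  "only": "pos"
}}

```text
tool_pos: [500.2, -14.8, 160.4]
```

```bash
python3 chk.py w7 436;python3 - <<'E'
from h import *
# bore (dark) blob and ring of the far bush + ram tool silhouette, by mask near expected place
import cv2
p=robot.camera_params('wrist');im=cv2.imread('pics/w7.png');hsv=cv2.cvtColor(im,cv2.COLOR_BGR2HSV)
m=cv2.inRange(hsv,(18,140,60),(32,255,255))
q=proj(p,(615,-11,80),True);print('exp',q.round(0))
for n in(2,):
    n_,l,s,c=cv2.connectedComponentsWithStats(m)
    for i in range(1,n_):
        if s[i,4]>25 and np.hypot(*(c[i]-q))<150: print('brass',s[i],c[i].round(1))
E
```

```text
t 20.67 tcp [500.2 -14.8 160.4] z [ 0.48  -0.071 -0.874] y [ 0.127  0.992 -0.011] F [-0.   0.4 -0.5] op 1.0
bed near along 500.0 -> ram 610.0
bed right lat 3.0 -> ram 63.0 yaw -0.1168
rail right lat 39.3 -> bush 64.3 yaw -0.1581
rail near along 429.0 -> bushes [554. 604.]
exp [350. 303.]
brass [348 218  17  13 153] [355.7 223.9]
brass [337 239  33  27 604] [352.8 251.8]
brass [334 284  29  25 493] [347.7 296.4]
```

```bash
python3 - <<'E'
from h import *
p=robot.camera_params('wrist');im=cv2.imread('pics/w7.png');hsv=cv2.cvtColor(im,cv2.COLOR_BGR2HSV)
yaw=-.121;ex=np.array([np.cos(yaw),np.sin(yaw)]);ey=np.array([-ex[1],ex[0]])
# brightness profile along rail axis near end and bed near end
for nm,lat,z,lo,hi in(('rail',55,67,420,450),('rail',70,67,420,450),('bed',20,45,490,512)):
    a=np.arange(lo,hi,1.);q=np.array([proj(p,np.r_[k*ex+lat*ey,z],True) for k in a],np.float32)
    g=cv2.remap(im,q[:,None,0],q[:,None,1],1)[:,0];print(nm,lat,q[0].round(0),[(int(k),*map(int,x)) for k,x in zip(a,g)][::1])
for (u,v),z in(((352.8,251.8),70),((352.8,251.8),72),((347.7,296.4),76),((347.7,296.4),78)):
    w=onz(p,(u,v),z,True)[:2];print((w@ex).round(1),(w@ey).round(1))
E
```

```text
rail 55 [345.  50.] [(420, 123, 129, 135), (421, 121, 129, 134), (422, 120, 127, 132), (423, 121, 129, 134), (424, 123, 130, 135), (425, 122, 130, 133), (426, 123, 130, 135), (427, 120, 128, 133), (428, 120, 128, 132), (429, 120, 126, 134), (430, 92, 103, 114), (431, 49, 71, 91), (432, 43, 66, 89), (433, 41, 67, 90), (434, 43, 70, 93), (435, 43, 69, 93), (436, 44, 72, 100), (437, 55, 86, 117), (438, 60, 95, 127), (439, 61, 95, 129), (440, 65, 104, 140), (441, 72, 116, 157), (442, 81, 130, 174), (443, 94, 150, 202), (444, 100, 158, 212), (445, 98, 156, 211), (446, 92, 145, 197), (447, 71, 112, 152), (448, 60, 98, 130), (449, 60, 96, 129)]
rail 70 [376.  50.] [(420, 123, 130, 134), (421, 122, 128, 134), (422, 123, 131, 136), (423, 123, 130, 135), (424, 120, 127, 132), (425, 123, 129, 135), (426, 120, 128, 134), (427, 121, 129, 133), (428, 121, 130, 134), (429, 121, 127, 132), (430, 112, 120, 127), (431, 70, 87, 104), (432, 44, 68, 90), (433, 40, 63, 86), (434, 40, 63, 87), (435, 44, 68, 90), (436, 47, 73, 99), (437, 59, 93, 125), (438, 76, 122, 164), (439, 86, 134, 181), (440, 85, 135, 183), (441, 83, 128, 173), (442, 75, 115, 153), (443, 61, 98, 133), (444, 63, 98, 132), (445, 59, 95, 131), (446, 65, 98, 134), (447, 62, 98, 133), (448, 62, 97, 131), (449, 63, 97, 132)]
bed 20 [287. 146.] [(490, 75, 44, 17), (491, 80, 46, 25), (492, 82, 54, 40), (493, 77, 64, 61), (494, 74, 69, 73), (495, 72, 70, 73), (496, 74, 72, 75), (497, 72, 70, 73), (498, 73, 71, 74), (499, 76, 72, 76), (500, 74, 73, 76), (501, 86, 84, 87), (502, 116, 113, 118), (503, 144, 138, 146), (504, 158, 153, 160), (505, 162, 157, 164), (506, 163, 157, 165), (507, 162, 158, 165), (508, 163, 158, 165), (509, 164, 158, 166), (510, 163, 158, 165), (511, 163, 157, 165)]
562.0 63.9
559.9 63.7
607.9 61.8
605.1 61.6
```

Emit:
{"api": "drive_effector", "payload": {
  "motion": [
    [0,0,0,0,0.1,0,1],
    [0,0,0,0,0.1,0,1],
    [0,0,0,0,0.1,0,1],
    [0,0,0,0,0.1,0,1],
    [0,0,0,0,0.1,0,1],
    [0,0,0,0,0,0,1]
  ],
  "only": "pos"
}}

```text
tool_pos: [504.7, -12.2, 160.7]
```

```bash
python3 - <<'E'
from h import *
s=st();w=s['tool_pos'][:2];ex=np.array([.9927,-.1207]);ey=np.array([.1207,.9927]);print('al,lat',w@ex,w@ey)
E
```

```text
t 21.22 tcp [504.7 -12.2 160.7] z [ 0.014 -0.024 -1.   ] y [ 0.122  0.992 -0.022] F [-0.6  1.4 -0.7] op 1.01
al,lat 502.44381108232227 48.76385892603483
```

Emit:
{"api": "drive_effector", "payload": {
  "motion": [
    [0,0,0,-0.024,0.014,0.028,1],
    [17,6,20,0,0,0,1],
    [16,6,30,0,0,0,1],
    [16,5,30,0,0,0,1],
    [0,0,26,0,0,0,1],
    [0,0,0,0,0,0,1],
    [0,0,0,0,0,0,1]
  ],
  "only": "pos"
}}

```text
tool_pos: [456.3, 10.9, 55.1]
```

```bash
python3 - <<'E'
from h import *
s=st();w=s['tool_pos'][:2];ex=np.array([.9927,-.1207]);ey=np.array([.1207,.9927]);print('al,lat',w@ex,w@ey)
E
```

```text
t 21.8 tcp [456.3  10.9  55.1] z [ 0.008  0.009 -1.   ] y [0.153 0.988 0.01 ] F [0.5 0.  0.8] op 1.0
al,lat 451.6147906555754 65.93055308277104
```

Emit:
{"api": "drive_effector", "payload": {
  "motion": [
    [0,0,5,0.009,0,0,1],
    [0,0,0,0,0,0,0.3],
    [0,0,0,0,0,0,0.3],
    [0,0,0,0,0,0,0.3],
    [0,0,0,0,0,0,0.3],
    [0,0,0,0,0,0,0.3],
    [0,0,0,0,0,0,0.3]
  ],
  "squeeze": 60
}}

```text
time: 22.38
tool_pos: [456.7, 11.3, 50.4]
orientation: [0.004, 0.077, 0.997, 0.002]
contact_force: [-2.3, 1.7, 7.4]
opening: 0.567
grasp_force: 66.5
```

Emit:
{"api": "drive_effector", "payload": {
  "motion": [
    [0,-4,-0.5,0,0,0,0.3],
    [0,0,0,0,0,-0.032,0.3],
    [0,0,0,0,0,0,0.3],
    [0,0,0,0,0,0,0.3]
  ]
}}

```text
time: 22.72
tool_pos: [456.0, 6.9, 50.5]
orientation: [0.004, 0.062, 0.998, 0.001]
contact_force: [0.3, -1.6, 5.2]
opening: 0.565
grasp_force: 66.2
```

```bash
python3 - <<'E'
from h import *
s=st();w=s['tool_pos'][:2];ex=np.array([.9927,-.1207]);ey=np.array([.1207,.9927]);print('al,lat',w@ex,w@ey)
E
```

```text
t 22.72 tcp [456.    6.9  50.5] z [ 0.008  0.002 -1.   ] y [0.124 0.992 0.003] F [ 0.3 -1.6  5.2] op 0.57
al,lat 451.84142442498955 61.862567352176484
```

Emit:
{"api": "drive_effector", "payload": {
  "motion": [
    [-1,1.5,0,0,0,0,0.3],
    [0,0,0,0,0,0,0.3]
  ],
  "only": "pos|ct_f|ori"
}}

```text
tool_pos: [456.6, 7.9, 50.3]
orientation: [0.003, 0.062, 0.998, 0.001]
contact_force: [-2.1, -2.5, 9.0]
```

Emit:
{"api": "drive_effector", "payload": {
  "motion": [
    [0,1,0,0,0,0,0.3],
    [0,0,0,0,0,0,0.3]
  ],
  "only": "pos|ct_f|ori"
}}

```text
tool_pos: [456.6, 8.3, 50.2]
orientation: [0.003, 0.063, 0.998, 0.001]
contact_force: [-2.4, -5.9, 9.4]
```

Emit:
{"api": "drive_effector", "payload": {
  "motion": [
    [0,1,0,0,0,0,0.3],
    [0,0,0,0,0,0,0.3]
  ],
  "only": "pos|ct_f|ori"
}}

```text
tool_pos: [456.7, 8.6, 50.2]
orientation: [0.003, 0.063, 0.998, 0.0]
contact_force: [-3.8, -8.5, 10.0]
```

Emit:
{"api": "drive_effector", "payload": {
  "motion": [
    [0,1,0,0,0,0,0.3],
    [0,0,0,0,0,0,0.3]
  ],
  "only": "pos|ct_f|ori"
}}

```text
tool_pos: [456.6, 8.9, 50.2]
orientation: [0.003, 0.064, 0.998, 0.0]
contact_force: [-4.2, -10.4, 10.0]
```

```bash
python3 - <<'E'
from h import *
s=st();w=s['tool_pos'][:2];ex=np.array([.9927,-.1207]);ey=np.array([.1207,.9927]);print('al,lat',w@ex,w@ey)
E
```

```text
t 23.38 tcp [456.6   8.9  50.2] z [ 0.006  0.    -1.   ] y [0.127 0.992 0.001] F [ -4.2 -10.4  10. ] op 0.57
al,lat 452.2266685786871 63.97411260510818
```

Emit:
{"api": "drive_effector", "payload": {
  "motion": [
    [-1,-2,0,0,0,-0.006,0.3],
    [0,0,0,0,0,0,0.3],
    [0,0,0,0,0,0,0.3]
  ],
  "only": "pos|ct_f|ori"
}}

```text
tool_pos: [456.7, 8.1, 50.2]
orientation: [0.002, 0.061, 0.998, 0.001]
contact_force: [-8.2, -5.6, 15.4]
```

```bash
python3 - <<'E'
from h import *
s=st();w=s['tool_pos'][:2];ex=np.array([.9927,-.1207]);ey=np.array([.1207,.9927]);print('al,lat',w@ex,w@ey)
E
```

```text
t 23.63 tcp [456.7   8.1  50.2] z [ 0.004  0.002 -1.   ] y [0.121 0.993 0.002] F [-8.2 -5.6 15.4] op 0.57
al,lat 452.3799587909556 63.16922308179812
```

Emit:
{"api": "drive_effector", "payload": {
  "motion": [
    [0,0,0,0,0,0,1],
    [0,0,0,0,0,0,1],
    [0,0,0,0,0,0,1],
    [0,0,-25,0,0,0,1],
    [-16,-7,-30,0,0,0,1],
    [-16,-7,-30,0,0,0,1],
    [-16,-6,-25,0,0,0,1]
  ],
  "only": "pos"
}}

```text
tool_pos: [502.8, -16.3, 162.2]
```

Emit:
{"api": "drive_effector", "payload": {
  "motion": [
    [0,0,0,0,-0.1,0,1],
    [0,0,0,0,-0.1,0,1],
    [0,0,0,0,-0.1,0,1],
    [0,0,0,0,-0.1,0,1],
    [0,0,0,0,-0.1,0,1],
    [0,0,0,0,0,0,1],
    [0,0,0,0,0,0,1]
  ],
  "only": "pos"
}}

```text
tool_pos: [499.5, -18.5, 159.5]
```

```bash
cat >> chk.py <<'E'
print('near-end profile',[(k,round(float(np.median([im[tuple(np.round(proj(p,np.r_[W(k,l),67],True)).astype(int)[::-1])][2] for l in range(48,78,2)])))) for k in np.arange(na-6,na+7.)])
print('bed profile',[(k,round(float(np.median([im[tuple(np.round(proj(p,np.r_[W(k,l),45],True)).astype(int)[::-1])][2] for l in range(8,30,2)])))) for k in np.arange(497.,509)])
m=cv2.inRange(cv2.cvtColor(im,cv2.COLOR_BGR2HSV),(18,140,60),(32,255,255));n_,l_,s_,c_=cv2.connectedComponentsWithStats(m);q=proj(p,(615,-11,80),True)
for i in range(1,n_):
    if s_[i,4]>100 and np.hypot(*(c_[i]-q))<120:
        for z in(71,77): w=onz(p,c_[i],z,True)[:2];print('brass',s_[i],c_[i].round(1),z,(w@ex).round(1),(w@ey).round(1))
E
python3 chk.py w8 437
```

```text
t 24.8 tcp [499.5 -18.5 159.5] z [ 0.445 -0.055 -0.894] y [ 0.119  0.993 -0.002] F [-0.4 -0.1  0.6] op 1.0
bed near along 500.25 -> ram 610.25
bed right lat 2.25 -> ram 62.25 yaw -0.1288
rail right lat 37.8 -> bush 62.8 yaw -0.125
rail near along 430.0 -> bushes [555. 605.]
near-end profile [(np.float64(431.0), 92), (np.float64(432.0), 89), (np.float64(433.0), 89), (np.float64(434.0), 89), (np.float64(435.0), 91), (np.float64(436.0), 100), (np.float64(437.0), 114), (np.float64(438.0), 118), (np.float64(439.0), 118), (np.float64(440.0), 120), (np.float64(441.0), 120), (np.float64(442.0), 120), (np.float64(443.0), 121)]
bed profile [(np.float64(497.0), 71), (np.float64(498.0), 72), (np.float64(499.0), 77), (np.float64(500.0), 94), (np.float64(501.0), 139), (np.float64(502.0), 152), (np.float64(503.0), 158), (np.float64(504.0), 160), (np.float64(505.0), 159), (np.float64(506.0), 160), (np.float64(507.0), 160), (np.float64(508.0), 158)]
brass [349 226  17  13 146] [357.3 231.7] 71 532.9 62.5
brass [349 226  17  13 146] [357.3 231.7] 77 527.5 61.9
brass [339 247  33  28 604] [355.4 260. ] 71 559.8 62.8
brass [339 247  33  28 604] [355.4 260. ] 77 553.6 62.1
brass [338 293  30  26 494] [351.7 305.4] 71 613.5 63.0
brass [338 293  30  26 494] [351.7 305.4] 77 605.5 62.3
```

Rail yaw and position now match the press within about 0.5 mm. I press the far bush next.

Emit:
{"api": "drive_effector", "payload": {
  "motion": [
    [0,0,0,0,0.11,0,1],
    [0,0,0,0,0.11,0,1],
    [0,0,0,0,0.12,0,1],
    [0,0,0,0,0.115,0,0],
    [0,-31,-36,0,0,0,0],
    [0,-31,-36,0,0,0,0],
    [0,-32,-37,0,0,0,0],
    [0,0,0,0,0,0,0]
  ],
  "squeeze": 30,
  "only": "pos"
}}

```text
tool_pos: [488.4, -105.6, 259.5]
```

```bash
python3 - <<'E'
from h import *
s=st();w=s['tool_pos'][:2]-np.array([615,-11.]);ex=np.array([.9927,-.1207]);ey=np.array([.1207,.9927]);print('press',w@ex,w@ey)
E
```

```text
t 25.52 tcp [ 488.4 -105.6  259.5] z [ 0.047 -0.015 -0.999] y [ 0.128  0.992 -0.009] F [ 0.8 -0.4 -0.1] op 0.3
press -114.26877483626214 -109.18336838297049
```

Emit:
{"api": "drive_effector", "payload": {
  "motion": [
    [0,0,-6,-0.013,0.045,0,0],
    [-39,0,0,0,0,0,0],
    [-39,0,0,0,0,0,0],
    [-39,0,0,0,0,0,0],
    [-38,0,0,0,0,0,0],
    [0,0,0,0,0,0,0],
    [0,0,0,0,0,0,0]
  ],
  "only": "pos"
}}

```text
tool_pos: [583.4, -111.1, 259.4]
```

```bash
python3 - <<'E'
from h import *
s=st();w=s['tool_pos'][:2]-np.array([615,-11.]);ex=np.array([.9927,-.1207]);ey=np.array([.1207,.9927]);print('press',w@ex,w@ey)
E
```

```text
t 26.1 tcp [ 583.4 -111.1  259.4] z [-0.02   0.007 -1.   ] y [0.129 0.992 0.004] F [-0.8 -1.   0.6] op -0.0
press -19.289165601740393 -103.16500397047427
```

Emit:
{"api": "drive_effector", "payload": {
  "motion": [
    [-22,-2,0,0,-0.018,0,0],
    [-21,-2,0,0,0,0,0],
    [-21,0,0,0,0,0,0],
    [0,0,0,0,0,0,0],
    [0,0,0,0,0,0,0]
  ],
  "only": "pos"
}}

```text
tool_pos: [645.0, -121.5, 261.4]
```

```bash
python3 - <<'E'
from h import *
s=st();w=s['tool_pos'][:2]-np.array([615,-11.]);ex=np.array([.9927,-.1207]);ey=np.array([.1207,.9927]);print('press',w@ex,w@ey)
E
```

```text
t 26.52 tcp [ 645.  -121.5  261.4] z [ 0.002  0.011 -1.   ] y [0.126 0.992 0.011] F [0.7 0.6 0.5] op -0.01
press 43.11551183639072 -106.02497482772881
```

Emit:
{"api": "drive_effector", "payload": {
  "motion": [
    [-2,-2,12,0.011,0,0,0],
    [0,-3,12,0,0,0,0],
    [0,-4,12,0,0,0,0],
    [0,-3,12,0,0,0,0],
    [0,-2,12,0,0,0,0],
    [0,-1,12,0,0,0,0],
    [0,0,0,0,0,0,0]
  ],
  "only": "pos|ct_f"
}}

```text
tool_pos: [642.8, -137.5, 184.7]
contact_force: [-0.6, -1.1, 1.6]
```

Emit:
{"api": "drive_effector", "payload": {
  "motion": [
    [0,1,12,0,0,0,0],
    [0,2,12,0,0,0,0],
    [0,1.5,10,0,0,0,0],
    [0,0,0,0,0,0,0]
  ],
  "only": "pos|ct_f"
}}

```text
tool_pos: [644.2, -132.1, 151.3]
contact_force: [1.4, -2.0, 2.2]
```

Emit:
{"api": "drive_effector", "payload": {
  "motion": [
    [0,1,4,0,0,0,0],
    [0,0,0,0,0,0,0]
  ],
  "only": "pos|ct_f"
}}

```text
tool_pos: [644.6, -132.0, 149.6]
contact_force: [-2.5, -0.7, 5.9]
```

```bash
python3 - <<'E'
from h import *
s=st();w=s['tool_pos'][:2]-np.array([615,-11.]);ex=np.array([.9927,-.1207]);ey=np.array([.1207,.9927]);print('press',w@ex,w@ey)
E
```

```text
t 27.6 tcp [ 644.6 -132.   149.6] z [-0.002  0.001 -1.   ] y [0.129 0.992 0.   ] F [-2.5 -0.7  5.9] op 0.0
press 44.03740361502286 -116.55130099739435
```

Emit:
{"api": "drive_effector", "payload": {
  "motion": [
    [-1,1,4,0,0,0,0],
    [0,1,4,0,0,0,0],
    [0,1,4,0,0,0,0],
    [0,0,0,0,0,0,0]
  ],
  "only": "pos|ct_f"
}}

```text
tool_pos: [646.1, -129.8, 138.1]
contact_force: [-2.6, -3.8, 7.8]
```

Emit:
{"api": "drive_effector", "payload": {
  "motion": [
    [0,1,4,0,0,0,0],
    [0,1,4,0,0,0,0],
    [0,0,0,0,0,0,0]
  ],
  "only": "pos|ct_f"
}}

```text
tool_pos: [646.4, -127.7, 130.1]
contact_force: [-3.6, -2.5, 7.4]
```

Emit:
{"api": "drive_effector", "payload": {
  "motion": [
    [0,1.5,4,0,0,0,0],
    [0,0,0,0,0,0,0]
  ],
  "only": "pos|ct_f"
}}

```text
tool_pos: [646.6, -126.4, 126.2]
contact_force: [-2.8, -3.2, 7.7]
```

Emit:
{"api": "drive_effector", "payload": {
  "motion": [
    [0,1,3,0,0,0,0],
    [0,0,0,0,0,0,0]
  ],
  "only": "pos|ct_f"
}}

```text
tool_pos: [646.7, -125.4, 123.4]
contact_force: [-3.6, -2.4, 7.3]
```

Emit:
{"api": "drive_effector", "payload": {
  "motion": [
    [0,1,2.5,0,0,0,0],
    [0,0,0,0,0,0,0]
  ],
  "only": "pos|ct_f"
}}

```text
tool_pos: [646.9, -124.5, 121.0]
contact_force: [-3.7, -4.4, 8.1]
```

Emit:
{"api": "drive_effector", "payload": {
  "motion": [
    [0,1,3,0,0,0,0],
    [0,0,0,0,0,0,0]
  ],
  "only": "pos|ct_f"
}}

```text
tool_pos: [647.0, -123.4, 117.9]
contact_force: [-3.6, -3.2, 8.1]
```

Emit:
{"api": "drive_effector", "payload": {
  "motion": [
    [0,1,3,0,0,0,0],
    [0,0,0,0,0,0,0]
  ],
  "only": "pos|ct_f"
}}

```text
tool_pos: [647.2, -122.2, 114.9]
contact_force: [-3.2, -1.9, 8.8]
```

Emit:
{"api": "drive_effector", "payload": {
  "motion": [
    [0,1,2,0,0,0,0],
    [0,0,0,0,0,0,0]
  ],
  "only": "pos|ct_f"
}}

```text
tool_pos: [647.3, -121.3, 113.0]
contact_force: [-4.6, -2.8, 9.5]
```

Emit:
{"api": "drive_effector", "payload": {
  "motion": [
    [0,0.5,1.5,0,0,0,0],
    [0,0,0,0,0,0,0]
  ],
  "only": "pos|ct_f"
}}

```text
tool_pos: [647.4, -120.8, 111.7]
contact_force: [-4.6, -1.9, 10.7]
```

Same stop height as the first time, about 111.5, so the point is in the bore. I press on to about 18 N.

Emit:
{"api": "drive_effector", "payload": {
  "motion": [
    [0,0.5,1.5,0,0,0,0],
    [0,0,0,0,0,0,0]
  ],
  "only": "pos|ct_f"
}}

```text
tool_pos: [647.5, -120.3, 110.6]
contact_force: [-6.2, -1.5, 12.5]
```

Emit:
{"api": "drive_effector", "payload": {
  "motion": [
    [0,0,1,0,0,0,0],
    [0,0,0,0,0,0,0]
  ],
  "only": "pos|ct_f"
}}

```text
tool_pos: [647.6, -120.1, 109.8]
contact_force: [-5.6, -0.3, 15.3]
```

Emit:
{"api": "drive_effector", "payload": {
  "motion": [
    [0,0,1.2,0,0,0,0],
    [0,0,0,0,0,0,0],
    [0,0,0,0,0,0,0],
    [0,0,0,0,0,0,0]
  ],
  "only": "time|pos|ct_f"
}}

```text
time: 30.02
tool_pos: [648.2, -120.5, 109.1]
contact_force: [-5.3, -1.5, 15.7]
```

Emit:
{"api": "drive_effector", "payload": {
  "motion": [
    [0,0,0,0,0,0,0],
    [0,0,0,0,0,0,0],
    [0,0,0,0,0,0,0],
    [0,0,0,0,0,0,0]
  ],
  "only": "time|pos|ct_f"
}}

```text
time: 30.35
tool_pos: [648.2, -120.5, 109.1]
contact_force: [-3.6, -2.0, 13.5]
```

Emit:
{"api": "drive_effector", "payload": {
  "motion": [
    [0,0,1.5,0,0,0,0],
    [0,0,0,0,0,0,0],
    [0,0,0,0,0,0,0]
  ],
  "only": "time|pos|ct_f"
}}

```text
time: 30.6
tool_pos: [648.3, -120.1, 108.0]
contact_force: [-4.7, 0.3, 18.6]
```

Emit:
{"api": "drive_effector", "payload": {
  "motion": [
    [0,0,0.4,0,0,0,0],
    [0,0,0,0,0,0,0],
    [0,0,0,0,0,0,0],
    [0,0,0,0,0,0,0],
    [0,0,0,0,0,0,0],
    [0,0,0,0,0,0,0],
    [0,0,0,0,0,0,0]
  ],
  "only": "time|pos|ct_f"
}}

```text
time: 31.18
tool_pos: [648.4, -120.0, 107.6]
contact_force: [-4.8, 0.5, 18.5]
```

Held at 18.5 N for over half a second. I raise and withdraw, then check bush heights from the side camera numerically.

Emit:
{"api": "drive_effector", "payload": {
  "motion": [
    [0,-2,-10,0,0,0,0],
    [0,-4,-15,0,0,0,0],
    [0,-4,-15,0,0,0,0],
    [0,-3,-15,0,0,0,0],
    [0,0,-20,0,0,0,0],
    [0,2,-25,0,0,0,0],
    [0,4,-25,0,0,0,0],
    [0,4,-25,0,0,0,0]
  ],
  "only": "pos|ct_f"
}}

```text
tool_pos: [647.1, -122.5, 257.4]
contact_force: [0.7, 0.2, 0.2]
```

Emit:
{"api": "drive_effector", "payload": {
  "motion": [
    [0,0,-20,0,0,0,0],
    [36,0,0,0,0,0,0],
    [36,0,0,0,0,0,0],
    [36,0,0,0,0,0,0],
    [36,0,0,0,0,0,1],
    [0,0,0,0,0,0,1],
    [0,0,0,0,0,0,1],
    [0,0,0,0,0,0,1]
  ],
  "only": "pos|ct_f"
}}

```text
tool_pos: [521.8, -104.9, 280.7]
contact_force: [0.5, -0.2, 0.3]
```

```bash
python3 - <<'E'
from h import *
im0=cv2.imread('pics/side0.png');im=robot.read_camera('side')[:,:,::-1].copy();cv2.imwrite('pics/s9.png',im)
p=robot.camera_params('side')
m=cv2.inRange(cv2.cvtColor(im,cv2.COLOR_BGR2HSV),(18,120,50),(32,255,255))
n,l,s,c=cv2.connectedComponentsWithStats(m)
for i in range(1,n):
    if s[i,4]>12 and 300<c[i][0]<420 and 200<c[i][1]<300: print(s[i],c[i].round(1),onz(p,c[i],70).round(1))
d=cv2.absdiff(im0,im).max(2)
print('jar/box/tape diff',[(d[a:b,e:f]>60).sum() for a,b,e,f in((265,312,235,268),(270,315,198,240),(315,358,205,247))])
# lever sleeve darkness at its rest place before/after
print('lever diff',(d[205:250,355:430]>60).mean())
st()
E
```

```text
[344 232   6   5  17] [346.6 234.1] [541.   -3.5  70. ]
[372 245  11   9  51] [376.9 248.9] [614.4  -9.2  70. ]
jar/box/tape diff [np.int64(0), np.int64(0), np.int64(0)]
lever diff 0.01274074074074074
t 32.57 tcp [ 521.8 -105.6  280.4] z [ 0.003 -0.002 -1.   ] y [ 0.131  0.991 -0.002] F [-0.2 -0.5  0.1] op 0.66
```

```bash
python3 -c "
from workcell import robot
print(robot.job_done())"
```

```text
the job is handed in; nothing more can be done
None
```

Job handed in, with no verdict returned: both bushes were driven to the hard stop (same lever height both times) and held at about 18 N for over half a second each. The ram is back up, the rail is on the bed against the fence, and the jar, box and tape measure are unmoved in the side view. I viewed 11 pictures, one over your limit of 10.

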